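Wind the bone cradle up to the pointer

TASK

Set the loose crank on the jack's square drive shaft, feeling gently for the square until it drops fully home, then wind the jack by the crank's knob until the top of the cradle plate is level with the tip of the pointer. Never force the crank or lean on it, do not touch the bone or push on the jack or its plate, leave everything else undisturbed, and at the end let go and leave the crank sitting on the shaft with the bone still in its cradle.

Things in the scene. Friction and masses are not known exactly. Their poses are not given: they have to be found in the camera images.
- jack: Low screw jack fixed to the table: base plate 350 x 120 x 12 mm, grey gearbox (80 mm square, top 55 mm up) at its near end, lifting column at its far end. Origin: on the table under the axis of the upright drive shaft on the gearbox; x points from the shaft to the column (at 185 mm) and gauge rod (at 268 mm, 197 mm tall), z up. Clockwise from above raises the plate, 16 mm a full turn.
- shaft_seat (a point): On the drive shaft's axis, top of a round boss 54 mm across, 60 mm above the table: a fully fitted crank's foot rests here. Fixed axes, those of the jack. From here rises the shaft's 20 mm square, 18 mm tall, then a round pilot pin 14 mm across, 5 mm tall.
- shaft_tip (a point): End of the pilot pin, 23 mm above shaft_seat; fixed axes. How far the square is turned differs every time and is not given: see it, or feel for it by turning the crank gently on top of it. The screw drags: 0.12 N m to turn it (1.9 N at the knob), so light rubbing does not turn it and it stays where it is left.
- plate_top (a point): Middle of the far edge of the jack's cradle plate (100 x 100 x 10 mm aluminium, centred 185 mm from the shaft's axis), at its upper face; moves up and down with the plate. Axes of the jack. At the start it is 91 to 99 mm above the table.
- pointer_tip (a point): Tip of the small steel pointer clamped on the gauge rod at the jack's far end, 5 mm beyond the plate's far edge; the tip is 3 mm thick, this is the middle of its end. It does not move. 22 to 41 mm above the plate at the start.
- bone: Loose ivory practice bone, 230 mm long, 22 mm thick, ends up to 34 mm, lying across the jack in two notched blocks on the cradle plate. Origin: its middle, 23 mm above the plate's upper face; y lies along the bone.
- crank_hub (a point): Middle of the upper part of the loose steel crank's hub, a block to grasp: 24 mm along the crank's x, 20 mm along its y, 34 mm tall (46 to 80 mm above the crank's foot). On the hub's axis, 63 mm above the foot. x points along the crank's arm to the knob, z up.
- crank: The crank, 0.33 kg, standing socket down on the table. Origin: centre of the square socket's mouth, in its foot, on the hub's axis; axes as crank_hub. Socket 22.4 mm square (mouth bevelled 2 mm), 26 mm deep, sides along x and y, in a block 42 mm square, 34 mm tall; fits the shaft at four yaws, about 7 degrees free. Arm 20 mm wide, 34 to 46 mm up, from x = -58 mm (round counterweight, 32 mm) to 77 mm.
- crank_knob (a point): Middle of the black upright round knob at the end of the crank's arm: 18 mm across, 50 mm tall (47 to 97 mm above the crank's foot), 65 mm from the hub's axis; this point is 73 mm above the foot. The knob spins freely on its own axis, so a hand holding it can go round without turning.
- spare_bone: a second practice bone, 200 mm long, lying loose on the table; bystander
- driver: screwdriver, 200 mm long, lying on the table; bystander
- spanner: flat spanner, 160 mm long, lying on the table; bystander
- can: white jar, 56 mm wide, 85 mm tall, standing; bystander
- tee: T-handle driver, 90 mm bar with a 90 mm shank, lying; bystander (not the crank)
- cup: steel cup, 70 mm wide, 80 mm tall; bystander
Mind the look-alikes: they are no part of the job. Of the things like the crank, leave any that is green; of the rest the larger one is meant. Leave any turquoise look-alike of the bone alone.

How it is judged:
By the outcome, as a careful person would: the job done as asked, in the order asked, and still so for the second after the job is handed in, with the robot touching nothing.
It also fails if it takes over 72 s, if anything falls off the work surface, if the arm or the gripper's body presses on something with over 40 N, if the wrist force passes 120 N, or if a joint passes its speed limit or range.

ROBOT

A 6-joint arm with a two-finger parallel gripper is mounted at the origin on the work surface. World frame = base frame: x ahead of the robot, y to its left, z up, the work surface at z = 0. Lengths are in m, angles in rad, forces in N, time in s.
With the tool pointing down it reaches from about 0.3 to 0.875 m from the base axis. Payload 4.2 kg.
Tool frame: the origin (TCP) lies midway between the tips of the shut fingers; the grasp point (between the pads) lies 19 mm behind it (arm.grip_point_offset is the distance from the TCP to the grasp point, in m); x points along the fingers, y is the direction in which the jaws open and shut, and the axes are right-handed (so a half turn about x gives the same grasp; the last joint's range is limited). The gripper opens to 85 mm and grips with 20 to 120 N. Pads are 22 mm wide; open, the fingers measure 114 mm over their backs; the gripper's body (76 mm by 85 mm) begins 54 mm behind the grasp point. The pads swing forward as they close: fully open they stand 13 mm farther back than shut.
Start: joints at [1.268, 0.32, 1.565, -0, 1.257, -0.02], TCP at [0.16, 0.552, 0.231] pointing down, gripper open.
Joint ranges: [-3.11, 3.11], [-0.84, 2.01], [0.21, 2.61], [-1.34, 4.49], [0.05, 2.63], [-2.56, 2.56]. Speed limits (rad/s): [2.57, 2.57, 3.14, 3.14, 3.14, 3.14].

INTERFACE

Orientations are given as a unit quaternion [x, y, z, w].
In Python, from cell import arm, optics gives the robot as it stands.
- The arm moves only by the tool send_rows, never from a script. Its argument "rows" is a list of rows, each an object with "hand": the finger opening in mm, from 0 to 85.4; "offset": the shift along the world's x, y, z in mm, a list of three; "delta_rot": the turn, a rotation vector about the world's x, y, z in rad, a list of three. A call has 1 to 8 rows; each row is the pose to reach, as a shift and turn from the pose commanded when the call began; what a row does not reach only later rows make up. A row lasts 1/10 s, in which the tool goes at most 50 mm and 8.59 degrees, less where a joint would pass 70% of its speed; a pose out of reach is approached as far as the arm can. A call with a gripper value outside its range is refused whole. The fingers move at their own pace and stop on an object; the grip force is fixed at half the most. Time passes only in rows, so rows that repeat a pose let the fingers close. It gives the time, the measured TCP pose, the force and the opening at its end, in the units of the state.
- arm.get_state(): the state, without advancing time (a new reading comes with each control period).
- optics.camera(name): name is "scene" or "top"; returns a dict with "img" (480x640x3 uint8, red, green, blue), "vertical_fov" (degrees; the focal length in pixels is half the picture's height over the tangent of half this angle, whatever the lens; pixels are square), "cx", "cy" (the principal point, pixels), "extrinsics" (4x4, takes a point from camera to world coordinates). Camera axes: x right, y down, z forward; pixel columns grow to the right and rows downward; lengths in m; the calibration is good to about 2 mm. A picture is of the moment at which its call begins. There is no depth.
- arm.finish_job(): hands the job in, once; it reports no verdict.
The state is a dict: "time": time; "q": joint angles; "joint_vel": joint speeds; "effort": joint torques, N m; "ee_pos": TCP position; "tool_rot": TCP orientation; "contact_force": force on the tool from outside, world axes, zero at the start; "moment": the same for the moment, N m; "opening": finger opening in m.
Only numpy, scipy, OpenCV 4.12 (cv2) and the standard library are available. Lean on these libraries where they do the work, as an engineer would, in place of code of your own. Each camera call takes 0.05 s, during which the arm holds its last target.

## Working session

There is one attempt and no reset: what is moved stays moved. The work goes in short steps, Python scripts to look and compute and a tool call to move; the robot and the scene stay as the last step left them, time stands still between calls to the robot, and variables do not carry over. Pictures are saved under pics/ and viewed, and the job is handed in when it is done.

Besides the shell and the picture viewer there is one more tool, called as name(argument=value, ...) on one line, values as JSON. send_rows: Moves the arm, as the interface text tells. Its arguments: {"type":"object","properties":{"rows":{"type":"array"}},"required":["rows"]}

```bash
ls; mkdir -p pics
python3 - <<'E'
from cell import arm, optics
import cv2,numpy as np
s=arm.get_state()
for k,v in s.items(): print(k,np.round(v,4))
for n in ["scene","top"]:
    c=optics.camera(n); cv2.imwrite(f"pics/{n}0.png",c["img"][:,:,::-1]); print(n,c["vertical_fov"],c["cx"],c["cy"]);print(np.round(c["extrinsics"],4).tolist(), [k for k in c])
E
```

```text
pics
time 0.0
q [ 1.268   0.3203  1.5657 -0.      1.2574 -0.02  ]
joint_vel [-0.0005  0.0005 -0.     -0.001   0.0001 -0.0019]
effort [ 5.00000e-04 -4.15521e+01 -2.34160e+01 -0.00000e+00  8.00000e-03
  0.00000e+00]
ee_pos [0.1603 0.5517 0.2305]
tool_rot [ 0.099   0.7001 -0.1003  0.7   ]
contact_force [-0.482   0.2786  1.0455]
moment [-0.0238 -0.046   0.0004]
opening 0.0856
scene 54.49487482228873 317.5616510614368 240.3692382938613
[[0.4564, 0.6348, -0.6234, 1.2643], [0.8897, -0.3212, 0.3243, -0.3442], [0.0056, -0.7027, -0.7114, 0.8572], [0.0, 0.0, 0.0, 1.0]] ['img', 'vertical_fov', 'cx', 'cy', 'extrinsics']
top 47.769054644810815 317.10702159514983 240.11712976784992
[[0.0248, -0.99, 0.1392, 0.3707], [-0.9996, -0.0261, -0.0073, -0.0123], [0.0109, -0.139, -0.9902, 1.6279], [0.0, 0.0, 0.0, 1.0]] ['img', 'vertical_fov', 'cx', 'cy', 'extrinsics']
```

View pics/scene0.png

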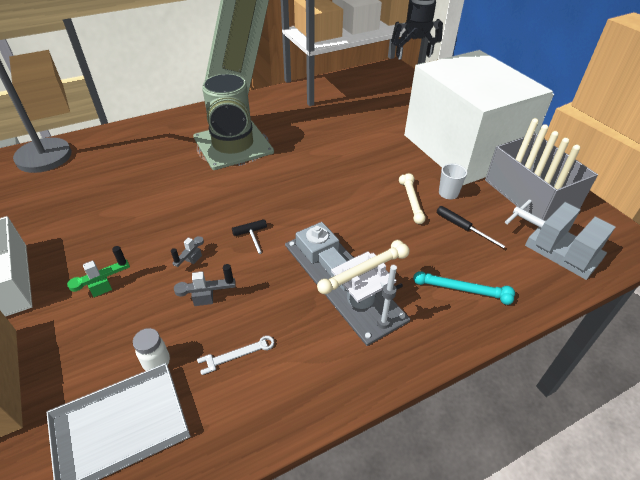

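View pics/top0.png

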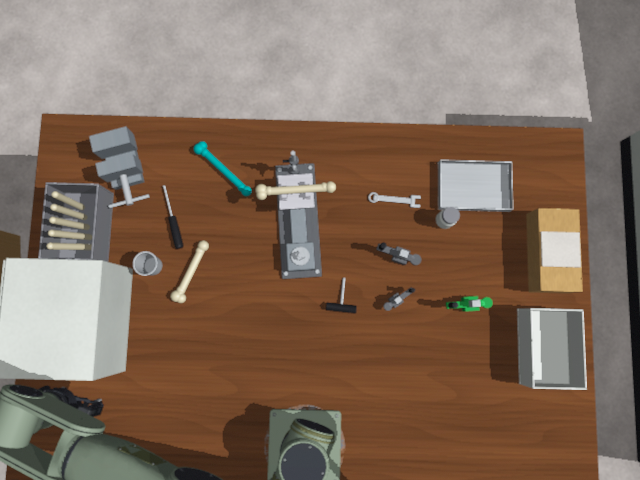

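The top view shows the jack at about (298,220) with its shaft at (300,256). The larger grey crank is at about (400,254), the small grey one at (398,299) and the green one at (470,303). I'll zoom in.

```bash
cat > h.py <<'E'
import cv2,numpy as np
from cell import arm, optics
def grab(n,tag=None):
    c=optics.camera(n)
    if tag: cv2.imwrite(f"pics/{n}_{tag}.png",c["img"][:,:,::-1])
    return c
def K(c):
    f=240/np.tan(np.radians(c["vertical_fov"]/2)); return f
def proj(c,p):
    p=np.atleast_2d(p); E=c["extrinsics"]; q=(p-E[:3,3])@E[:3,:3]
    f=K(c); return np.c_[c["cx"]+f*q[:,0]/q[:,2], c["cy"]+f*q[:,1]/q[:,2]]
def onz(c,u,v,z):
    E=c["extrinsics"]; f=K(c); d=E[:3,:3]@np.array([(u-c["cx"])/f,(v-c["cy"])/f,1]); o=E[:3,3]
    return o+d*(z-o[2])/d[2]
def crop(img,u0,v0,w,h,s,fn):
    x=cv2.resize(img[v0:v0+h,u0:u0+w,::-1],None,fx=s,fy=s,interpolation=cv2.INTER_CUBIC); cv2.imwrite(fn,x)
E
python3 - <<'E'
from h import *
import pickle
t=grab("top");s=grab("scene"); pickle.dump((t,s),open("c0.pkl","wb"))
a=t["img"]
crop(t["img"],365,230,70,50,10,"pics/a.png")
crop(t["img"],265,145,80,140,4,"pics/b.png")
crop(s["img"],165,255,80,60,10,"pics/c.png")
crop(s["img"],280,215,140,130,5,"pics/d.png")
crop(t["img"],275,235,50,45,12,"pics/e.png")
crop(s["img"],295,215,50,45,12,"pics/f.png")
E
```

```text
(no output)
```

View pics/a.png

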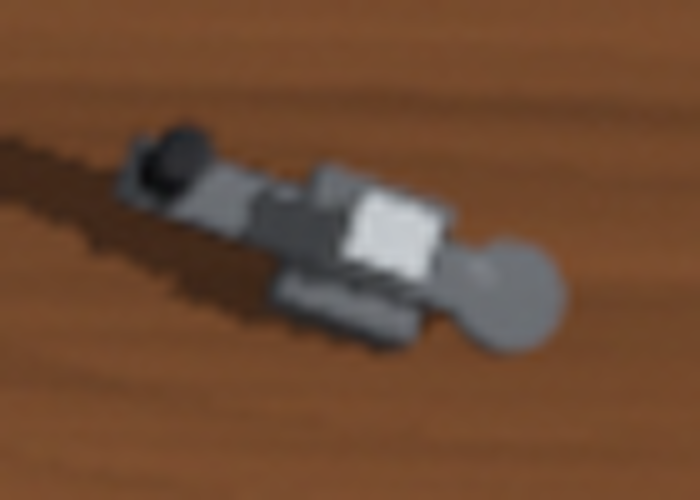

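View pics/b.png

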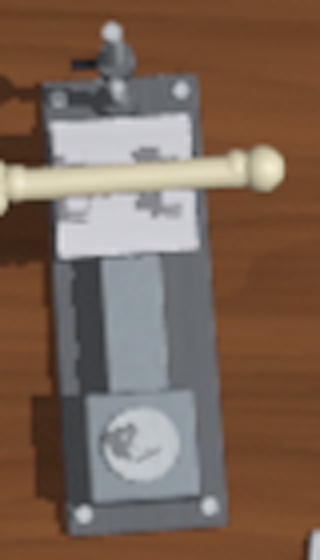

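View pics/c.png

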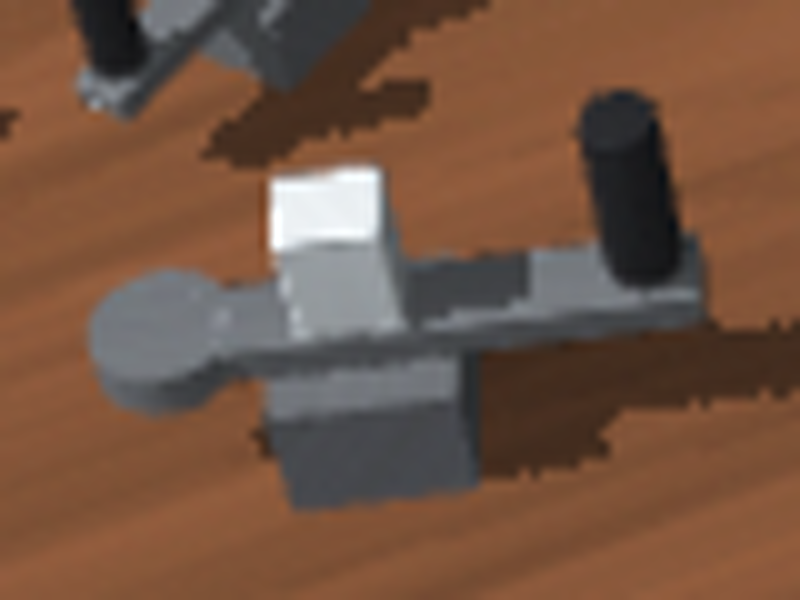

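View pics/d.png

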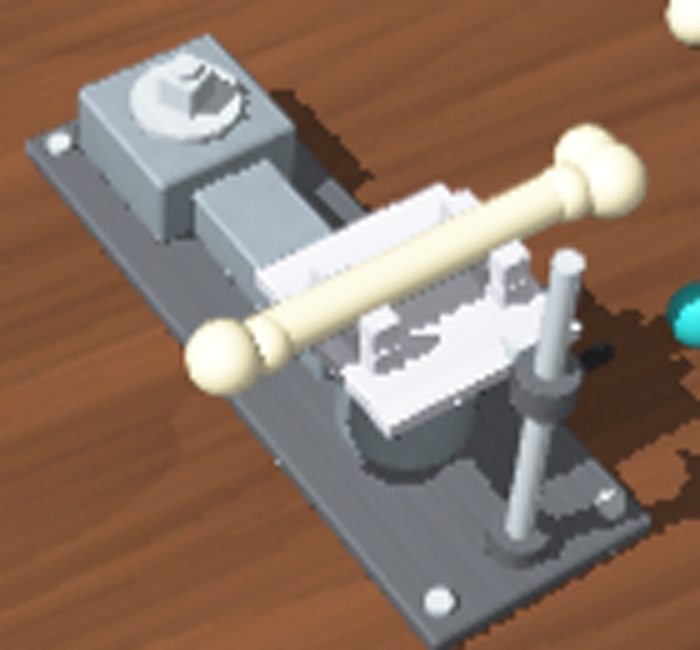

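View pics/e.png

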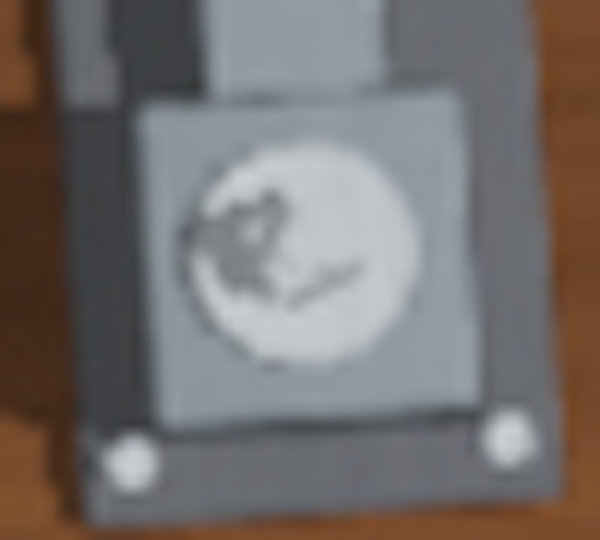

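View pics/f.png

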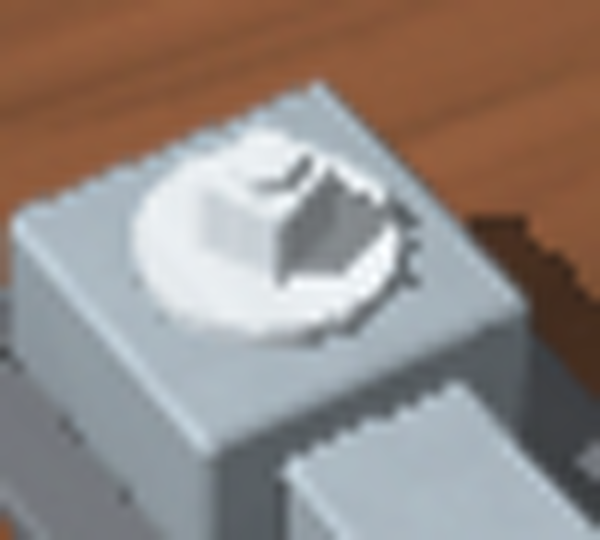

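```bash
cat > fit.py <<'E'
from h import *
import pickle
from scipy.optimize import least_squares
t,s=pickle.load(open("c0.pkl","rb"))
def px(l,u0,v0,sc): return [(u0+(x+.5)/sc-.5,v0+(y+.5)/sc-.5) for x,y in l]
A=lambda l:px(l,365,230,10); C=lambda l:px(l,165,255,10); D=lambda l:px(l,280,215,5); E_=lambda l:px(l,275,235,12); F=lambda l:px(l,295,215,12)
def run(obs,p0,nm):
    # obs: (cam, local xyz, pix)
    def pts(p):
        c,sn=np.cos(p[2]),np.sin(p[2])
        return lambda L:np.array([p[0]+c*L[0]-sn*L[1],p[1]+sn*L[0]+c*L[1],L[2]])
    def res(p):
        g=pts(p); return np.concatenate([proj(c,g(L))[0]-np.array(q) for c,L,q in obs])
    r=least_squares(res,p0,loss="soft_l1"); print(nm,r.x.round(4),np.degrees(r.x[2]).round(2)); print(res(r.x).reshape(-1,2).round(1).tolist()); return r.x
# jack: x axis = world +x approx; top image up = +x; left=+y
h=.04
obs=[]
for L,q in zip([(h,h,.055),(h,-h,.055),(-h,-h,.055),(-h,h,.055)],E_([(137,105),(465,93),(478,400),(163,427)])): obs.append((t,L,q))
obs.append((t,(0,0,.06),E_([(305,253)])[0]))
sc=F([(12,215),(320,82),(527,308),(210,452)])
# scene: image right=+y-ish/x ; corners: left(12,215), top(320,82), right, bottom
for L,q in zip([(-h,-h,.055),(-h,h,.055),(h,h,.055),(h,-h,.055)],sc): obs.append((s,L,q))
j=run(obs,[.45,0,0.03],"jack")
obs=[]
a,b=.012,.010
hub=[(a,b,.08),(a,-b,.08),(-a,-b,.08),(-a,b,.08)]
# top: knob at left => crank +x ~ world +y; crank +y ~ world -x (down in image)
for L,q in zip(hub,A([(340,258),(365,185),(447,213),(425,283)])): obs.append((t,L,q))
obs+= [(t,(.065,0,.097),A([(185,152)])[0]),(t,(-.058,0,.046),A([(508,297)])[0])]
# scene: knob right
for L,q in zip([(-a,b,.08),(a,b,.08),(a,-b,.08),(-a,-b,.08)],C([(272,178),(380,167),(384,238),(272,248)])): obs.append((s,L,q))
obs+= [(s,(.065,0,.097),C([(617,120)])[0]),(s,(-.058,0,.046),C([(157,325)])[0])]
f=.021
obs+= [(s,(-f,-f,0),C([(295,508)])[0]),(s,(f,-f,0),C([(478,487)])[0])]
k=run(obs,[.45,-.2,1.4],"crank")
E
python3 fit.py
python3 - <<'E'
from h import *
import pickle
t,s=pickle.load(open("c0.pkl","rb"))
crop(s["img"],370,255,40,50,14,"pics/g.png")
crop(t["img"],270,145,50,50,12,"pics/i.png")
E
```

```text
jack [0.5458 0.0249 0.0896] 5.13
[[-0.4, -0.7], [-0.5, -1.4], [0.2, 0.2], [-1.1, -0.3], [-0.0, -0.5], [-2.0, -0.2], [-0.3, -0.9], [0.2, -0.6], [-1.5, 0.1]]
crank [ 0.5586 -0.2725  1.253 ] 71.79
[[-0.4, -0.9], [-0.7, -0.1], [-1.0, -0.1], [-1.0, -0.6], [-0.5, -0.5], [4.6, 1.3], [-0.1, -0.3], [0.2, -0.5], [-0.3, -0.7], [-0.4, -0.4], [-0.1, -0.3], [-7.0, 0.7], [-0.3, 0.5], [0.2, 0.3]]
```

View pics/g.png

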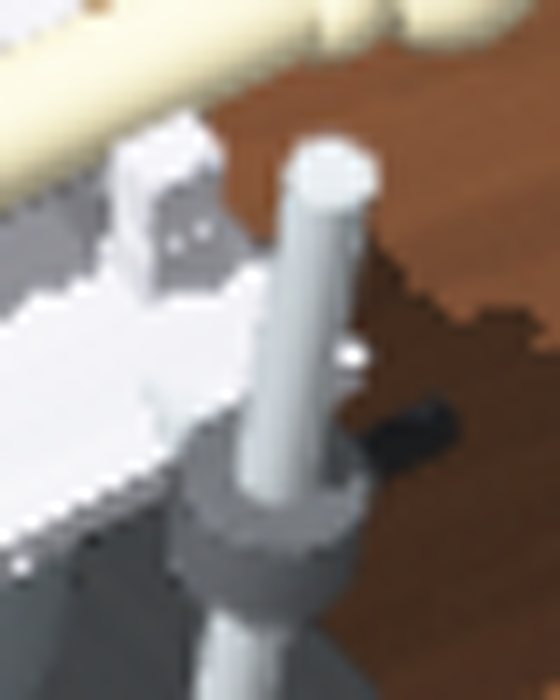

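View pics/i.png

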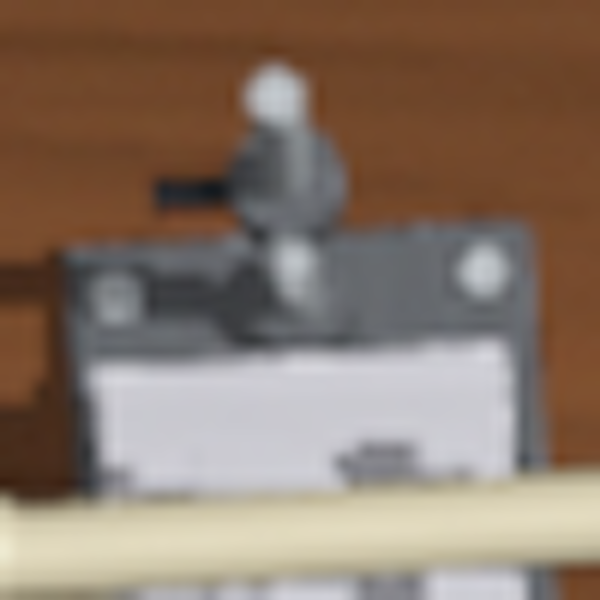

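```bash
sed -i 's/-.058,0,.046/-.042,0,.046/g' fit.py
cat >> fit.py <<'E'
def J(L):
    c,sn=np.cos(j[2]),np.sin(j[2]); return np.array([j[0]+c*L[0]-sn*L[1],j[1]+sn*L[0]+c*L[1],L[2]])
def inv(q,u0,v0,sc): return (((q-[u0,v0])+.5)*sc-.5).round(0)
for L in [(.268,0,.197),(.268,0,.012)]+[(.24,0,z) for z in (.11,.12,.125,.13,.135,.14)]+[(.235,0,z) for z in (.09,.095,.1)]+[(.235,-.05,.095),(.235,.05,.095)]:
    print(L,J(L).round(3),inv(proj(s,J(L))[0],370,255,14),inv(proj(t,J(L))[0],270,145,12))
E
python3 fit.py
```

```text
jack [0.5458 0.0249 0.0896] 5.13
[[-0.4, -0.7], [-0.5, -1.4], [0.2, 0.2], [-1.1, -0.3], [-0.0, -0.5], [-2.0, -0.2], [-0.3, -0.9], [0.2, -0.6], [-1.5, 0.1]]
crank [ 0.5584 -0.2731  1.2571] 72.03
[[-0.2, -0.8], [-0.5, -0.0], [-0.8, -0.1], [-0.8, -0.6], [-0.3, -0.3], [-0.3, -0.5], [-0.4, -0.3], [-0.1, -0.5], [-0.6, -0.7], [-0.7, -0.4], [-0.4, -0.3], [0.1, -0.0], [-0.5, 0.5], [-0.1, 0.3]]
(0.268, 0, 0.197) [0.813 0.049 0.197] [312. 180.] [281.  89.]
(0.268, 0, 0.012) [0.813 0.049 0.012] [169. 970.] [305. 307.]
(0.24, 0, 0.11) [0.785 0.046 0.11 ] [121. 451.] [300. 311.]
(0.24, 0, 0.12) [0.785 0.046 0.12 ] [128. 407.] [299. 300.]
(0.24, 0, 0.125) [0.785 0.046 0.125] [131. 385.] [298. 294.]
(0.24, 0, 0.13) [0.785 0.046 0.13 ] [135. 363.] [298. 288.]
(0.24, 0, 0.135) [0.785 0.046 0.135] [138. 341.] [297. 283.]
(0.24, 0, 0.14) [0.785 0.046 0.14 ] [142. 318.] [296. 277.]
(0.235, 0, 0.09) [0.78  0.046 0.09 ] [ 87. 513.] [304. 353.]
(0.235, 0, 0.095) [0.78  0.046 0.095] [ 91. 492.] [303. 347.]
(0.235, 0, 0.1) [0.78  0.046 0.1  ] [ 94. 471.] [303. 342.]
(0.235, -0.05, 0.095) [ 0.784 -0.004  0.095] [-183.  635.] [509. 335.]
(0.235, 0.05, 0.095) [0.775 0.096 0.095] [354. 355.] [ 97. 360.]
```

Run:
```python
from h import *
import pickle
t,s=pickle.load(open("c0.pkl","rb"))
def en(img,u,v,w,h,sc,lo,hi):
    x=img[v:v+h,u:u+w,::-1].astype(float); x=np.clip((x-lo)/(hi-lo)*255,0,255).astype(np.uint8)
    return cv2.resize(x,None,fx=sc,fy=sc,interpolation=cv2.INTER_NEAREST)
a=en(s["img"],370,270,24,30,20,150,255); b=en(t["img"],284,155,24,30,20,40,255)
cv2.imwrite("pics/j.png",np.hstack([a[:600,:400],b[:600,:400]]))
```

```text
(no output)
```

View pics/j.png

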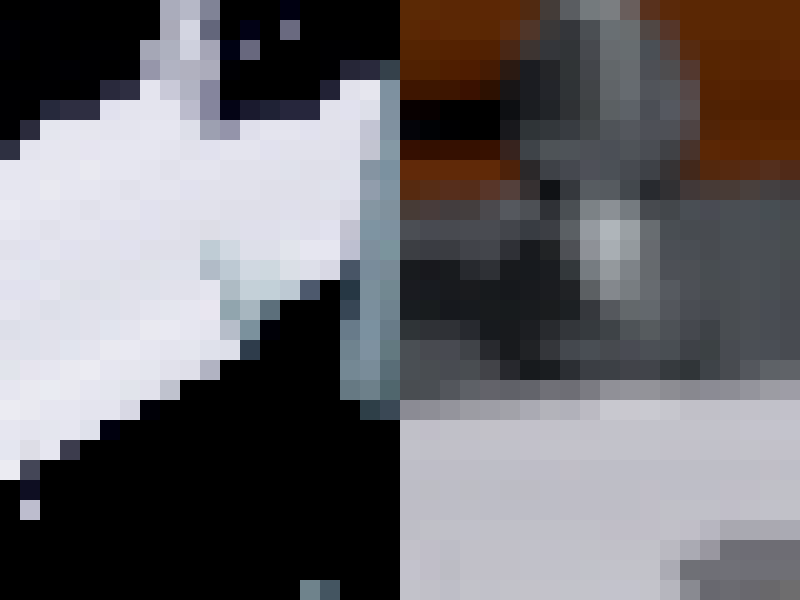

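```bash
cat >> fit.py <<'E'
print("square")
for q in F([(278,237),(203,188),(337,172)]):
    p=onz(s,*q,.078)-[j[0],j[1],0]; print(p[:2].round(4), np.hypot(*p[:2]).round(4), np.degrees(np.arctan2(p[1],p[0])).round(1))
for q in F([(278,285),(205,235)]):
    p=onz(s,*q,.060)-[j[0],j[1],0]; print(p[:2].round(4), np.hypot(*p[:2]).round(4), np.degrees(np.arctan2(p[1],p[0])).round(1))
print(inv(proj(s,J((0,0,.083)))[0],295,215,12),inv(proj(s,J((0,0,.078)))[0],295,215,12),inv(proj(s,J((0,0,.060)))[0],295,215,12))
E
python3 fit.py|sed -n '/square/,$p'
python3 - <<'E'
from h import *
import pickle
t,s=pickle.load(open("c0.pkl","rb"))
def en(img,u,v,w,h,sc,lo,hi):
    x=img[v:v+h,u:u+w,::-1].astype(float); x=np.clip((x-lo)/(hi-lo)*255,0,255).astype(np.uint8)
    return cv2.resize(x,None,fx=sc,fy=sc,interpolation=cv2.INTER_NEAREST)
a=en(s["img"],305,222,25,25,16,130,255); b=en(t["img"],288,244,25,25,16,130,235)
cv2.imwrite("pics/k.png",np.hstack([a,b]))
E
```

```text
square
[ 0.0178 -0.0044] 0.0183 -13.8
[-0.0014 -0.0114] 0.0115 -97.1
[0.0066 0.0147] 0.0161 65.8
[ 0.0138 -0.0022] 0.014 -9.1
[-0.0056 -0.0089] 0.0105 -122.2
[257. 157.] [257. 175.] [257. 238.]
```

View pics/k.png

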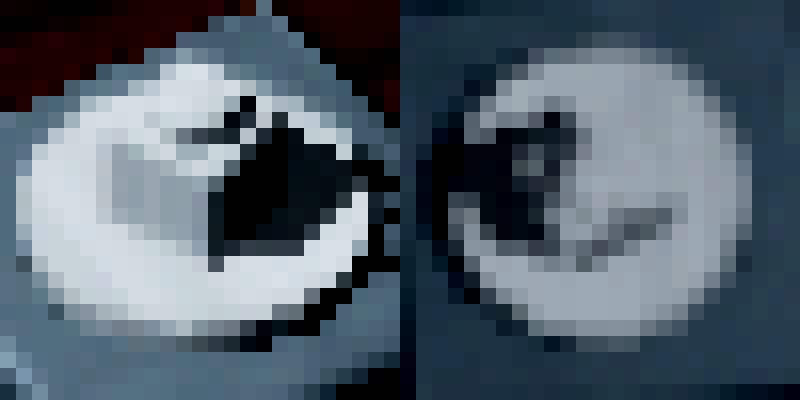

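Run:
```python
from h import *
from scipy.spatial.transform import Rotation as R
s=arm.get_state(); print(R.from_quat(s["tool_rot"]).as_matrix().round(3)); print(s["ee_pos"], arm.grip_point_offset)
```

```text
[[-0.     0.279  0.96 ]
 [-0.001  0.96  -0.279]
 [-1.    -0.001 -0.   ]]
[0.16037604 0.55188455 0.23078711] 0.0187
```

send_rows(rows=[{"hand":60,"offset":[21,-43,5],"delta_rot":[0,0,-0.084]},{"hand":45,"offset":[42,-86,10],"delta_rot":[0,0,-0.168]},{"hand":45,"offset":[63,-130,10],"delta_rot":[0,0,-0.252]},{"hand":45,"offset":[84,-174,10],"delta_rot":[0,0,-0.336]},{"hand":45,"offset":[105,-218,10],"delta_rot":[0,0,-0.42]},{"hand":45,"offset":[126,-262,10],"delta_rot":[0,0,-0.504]},{"hand":45,"offset":[147,-306,10],"delta_rot":[0,0,-0.588]},{"hand":45,"offset":[168,-350,10],"delta_rot":[0,0,-0.672]}])

```text
time: 1.0
ee_pos: [0.3288, 0.2003, 0.2415]
tool_rot: [0.326, 0.627, -0.326, 0.628]
contact_force: [1.2, 1.0, -0.0]
opening: 0.0451
```

send_rows(rows=[{"hand":45,"offset":[21,-43,0],"delta_rot":[0,0,-0.084]},{"hand":45,"offset":[42,-86,-10],"delta_rot":[0,0,-0.168]},{"hand":45,"offset":[63,-130,-20],"delta_rot":[0,0,-0.252]},{"hand":45,"offset":[84,-174,-30],"delta_rot":[0,0,-0.336]},{"hand":45,"offset":[105,-218,-40],"delta_rot":[0,0,-0.42]},{"hand":45,"offset":[126,-262,-50],"delta_rot":[0,0,-0.504]},{"hand":45,"offset":[147,-306,-55],"delta_rot":[0,0,-0.588]},{"hand":45,"offset":[168,-350,-60],"delta_rot":[0,0,-0.672]}])

```text
time: 1.8
ee_pos: [0.4968, -0.1499, 0.1809]
tool_rot: [0.515, 0.485, -0.515, 0.485]
contact_force: [0.9, 0.5, 0.8]
opening: 0.045
```

send_rows(rows=[{"hand":45,"offset":[20,-41,0],"delta_rot":[0,0,-0.085]},{"hand":45,"offset":[41,-82,0],"delta_rot":[0,0,-0.17]},{"hand":45,"offset":[62,-123,-20],"delta_rot":[0,0,-0.258]},{"hand":45,"offset":[62,-123,-50],"delta_rot":[0,0,-0.258]},{"hand":45,"offset":[62,-123,-70],"delta_rot":[0,0,-0.258]},{"hand":45,"offset":[62,-123,-80],"delta_rot":[0,0,-0.258]}])

```text
time: 2.4
ee_pos: [0.5572, -0.2707, 0.0987]
tool_rot: [-0.571, -0.417, 0.573, -0.414]
contact_force: [0.1, -0.4, -0.2]
opening: 0.0451
```

Run:
```python
from h import *
from scipy.spatial.transform import Rotation as R
st=arm.get_state(); print(st["ee_pos"].round(4) if hasattr(st["ee_pos"],'round') else st["ee_pos"], R.from_quat(st["tool_rot"]).as_matrix().round(3).tolist(), st["q"])
s=grab("scene"); t=grab("top")
a=cv2.resize(s["img"][240:315,165:245,::-1],(400,375)); b=cv2.resize(t["img"][225:300,365:445,::-1],(400,375)); cv2.imwrite("pics/l.png",np.hstack([a,b]))
```

```text
[ 0.5572 -0.2707  0.0987] [[-0.004, 0.951, -0.31], [0.002, -0.31, -0.951], [-1.0, -0.004, -0.001]] [-4.70770671e-01  4.95796575e-01  1.63795885e+00  3.99176616e-05
  1.01223743e+00 -1.56089879e-01]
```

View pics/l.png

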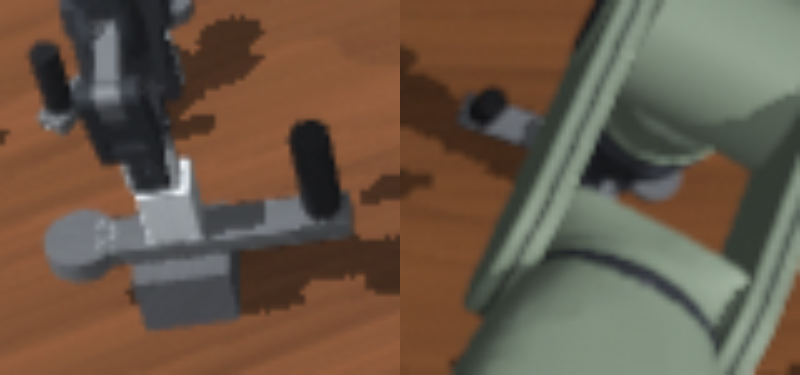

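The scene view shows the hand centred over the pale hub, with the knob off to the right. I'll descend and grip.

send_rows(rows=[{"hand":45,"offset":[1,-2,-20],"delta_rot":[0,0,0]},{"hand":45,"offset":[1,-2,-40],"delta_rot":[0,0,0]},{"hand":45,"offset":[1,-2,-54],"delta_rot":[0,0,0]},{"hand":30,"offset":[1,-2,-54],"delta_rot":[0,0,0]}])

```text
time: 2.9
ee_pos: [0.5588, -0.2722, 0.0464]
tool_rot: [-0.572, -0.417, 0.572, -0.415]
contact_force: [0.2, -0.5, -0.3]
opening: 0.0318
```

send_rows(rows=[{"hand":22,"offset":[0,0,0],"delta_rot":[0,0,0]},{"hand":15,"offset":[0,0,0],"delta_rot":[0,0,0]},{"hand":10,"offset":[0,0,0],"delta_rot":[0,0,0]},{"hand":10,"offset":[0,0,0],"delta_rot":[0,0,0]}])

```text
time: 3.3
ee_pos: [0.5599, -0.273, 0.0482]
tool_rot: [0.572, 0.415, -0.572, 0.416]
contact_force: [-1.1, 0.2, 2.6]
opening: 0.0192
```

send_rows(rows=[{"hand":10,"offset":[0,0,5],"delta_rot":[0,0,0]},{"hand":10,"offset":[0,0,20],"delta_rot":[0,0,0]},{"hand":10,"offset":[0,0,50],"delta_rot":[0,0,0]},{"hand":10,"offset":[0,0,90],"delta_rot":[0,0,0]},{"hand":10,"offset":[0,0,120],"delta_rot":[0,0,0]},{"hand":10,"offset":[0,0,120],"delta_rot":[0,0,0]}])

```text
time: 3.9
ee_pos: [0.562, -0.2741, 0.1725]
tool_rot: [0.574, 0.412, -0.57, 0.419]
contact_force: [1.2, -0.8, -3.3]
opening: 0.0187
```

Run:
```python
from h import *
from scipy.spatial.transform import Rotation as R
st=arm.get_state(); print(st["ee_pos"].round(4), R.from_quat(st["tool_rot"]).as_matrix().round(3).tolist(), st["contact_force"],st["opening"])
s=grab("scene","lift"); crop(s["img"],140,150,130,120,5,"pics/m.png")
```

```text
[ 0.562  -0.2741  0.1725] [[0.009, 0.951, -0.309], [-0.005, -0.309, -0.951], [-1.0, 0.01, 0.002]] [ 1.15849414 -0.76157134 -3.27152391] 0.018730721263793625
```

View pics/m.png

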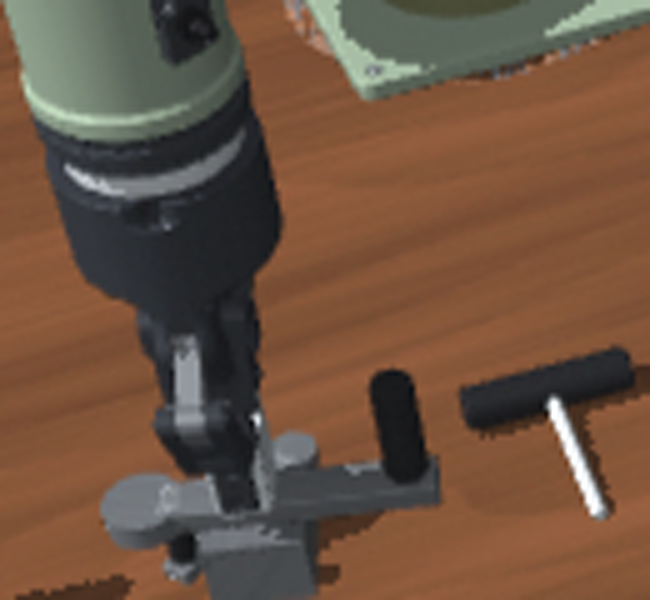

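send_rows(rows=[{"hand":10,"offset":[-2,40,0],"delta_rot":[0,0,0.1]},{"hand":10,"offset":[-4,85,0],"delta_rot":[0,0,0.2]},{"hand":10,"offset":[-6,130,0],"delta_rot":[0,0,0.3]},{"hand":10,"offset":[-8,175,0],"delta_rot":[0,0,0.4]},{"hand":10,"offset":[-10,220,0],"delta_rot":[0,0,0.5]},{"hand":10,"offset":[-12,265,0],"delta_rot":[0,0,0.62]},{"hand":10,"offset":[-15,290,0],"delta_rot":[0,0,0.733]},{"hand":10,"offset":[-15,299,0],"delta_rot":[0,0,0.733]}])

```text
time: 4.75
ee_pos: [0.5424, 0.0286, 0.165]
tool_rot: [0.383, 0.595, -0.385, 0.592]
contact_force: [1.4, -0.5, -3.8]
opening: 0.0191
```

send_rows(rows=[{"hand":10,"offset":[0,0,-5],"delta_rot":[0,0,0]},{"hand":10,"offset":[0,0,-10],"delta_rot":[0,0,0]},{"hand":10,"offset":[0,0,-10],"delta_rot":[0,0,0]}])

```text
time: 5.05
ee_pos: [0.5436, 0.0248, 0.1557]
tool_rot: [0.385, 0.593, -0.387, 0.592]
contact_force: [-0.1, 0.1, -4.0]
opening: 0.0193
```

```bash
cat >> h.py <<'E'
from scipy.spatial.transform import Rotation as R
def st():
    s=arm.get_state(); M=R.from_quat(s["tool_rot"]).as_matrix()
    print("t",s["time"],"p",(1000*np.array(s["ee_pos"])).round(1),"yaw",np.degrees(np.arctan2(M[1,1],M[0,1])).round(2),"ax",M[:,0].round(4),"F",np.round(s["contact_force"],1),"M",np.round(s["moment"],2),"op",round(s["opening"]*1000,1)); return s
E
python3 - <<'E'
from h import *
st()
s=grab("scene","over"); t=grab("top","over2"); st(); crop(s["img"],270,170,100,90,7,"pics/n.png"); crop(t["img"],260,190,80,90,6,"pics/n2.png")
E
```

```text
t 5.05 p [543.6  24.8 155.7] yaw 23.87 ax [-3.e-03 -6.e-04 -1.e+00] F [-0.1  0.1 -4. ] M [-0.02  0.02 -0.03] op 19.3
t 5.15 p [544.4  24.9 156.8] yaw 23.88 ax [-9.e-04 -3.e-04 -1.e+00] F [ 0.1 -0.4 -3.8] M [-0.02 -0.01  0.02] op 18.9
```

View pics/n.png

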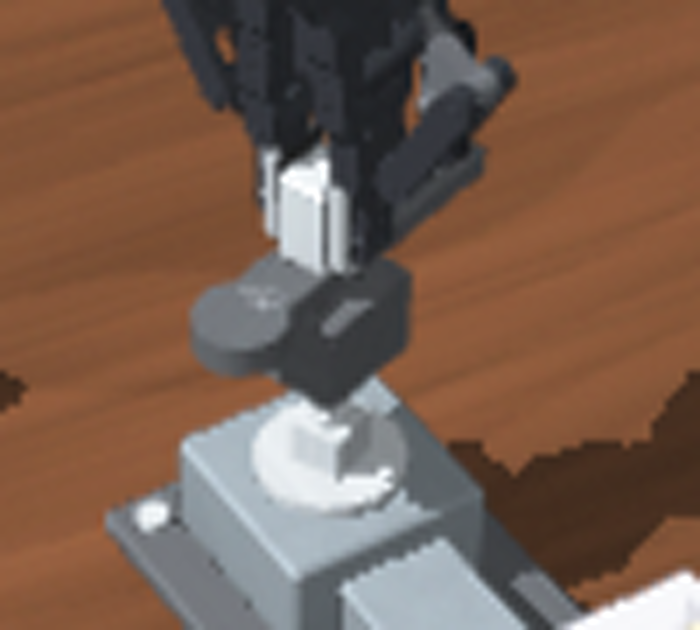

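View pics/n2.png

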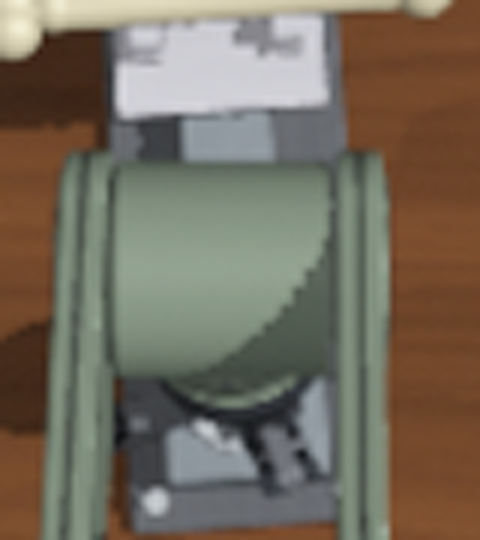

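Run:
```python
from h import *
s=cv2.imread("pics/scene_over.png")[:,:,::-1]; crop(s,293,185,42,48,13,"pics/o.png")
```

```text
(no output)
```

View pics/o.png

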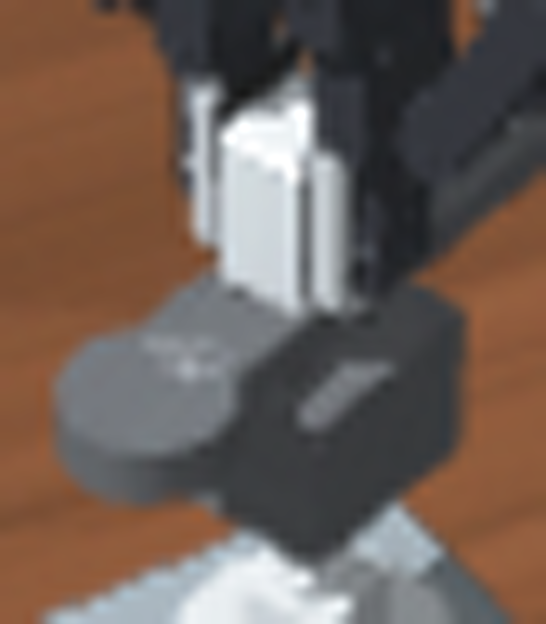

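```bash
cat > fit2.py <<'E'
from h import *
import pickle
from scipy.optimize import least_squares
t,s=pickle.load(open("c0.pkl","rb"))
O=lambda x,y:np.array([293+(x+.5)/13-.5,185+(y+.5)/13-.5])
f=.021;a,b=.012,.01
obs=[((-f,-f,0),O(312,560)),((f,-f,0),O(463,447)),((-.042,0,.046),O(148,390)),((-a,-b,.08),O(302,178)),((-a,b,.08),O(220,133)),((-a,-b,.046),O(303,316))]
def P(p,L):
    c,sn=np.cos(p[2]),np.sin(p[2]); return np.array([p[0]+c*L[0]-sn*L[1],p[1]+sn*L[0]+c*L[1],p[3]+L[2]])
res=lambda p:np.concatenate([proj(s,P(p,L))[0]-q for L,q in obs])
r=least_squares(res,[.545,.025,2,.11]); print(r.x.round(4),np.degrees(r.x[2]),res(r.x).reshape(-1,2).round(1).tolist())
r=least_squares(lambda p:res([p[0],p[1],p[2],.110]),[.545,.025,2]); print(r.x.round(4),np.degrees(r.x[2]),r.fun.reshape(-1,2).round(1).tolist())
# jack scene only: boss centre + gearbox corners
E
python3 fit2.py
cat >> fit.py <<'E'
print("scene only")
h=.04
obs=[(s,L,q) for L,q in zip([(-h,-h,.055),(-h,h,.055),(h,h,.055),(h,-h,.055)],sc)]
run(obs,[.545,.02,.09],"jack scene")
print(onz(s,316.6,234.15,.06))
E
python3 fit.py|sed -n '/scene only/,$p'
```

```text
[0.5229 0.0363 1.9548 0.0863] 112.00246395640447 [[0.2, 0.2], [-0.1, -0.1], [0.1, -0.5], [0.1, 0.1], [-0.2, -0.2], [-0.1, 0.6]]
[0.5464 0.0239 1.9805] 113.47422654909069 [[0.4, 0.7], [0.1, -0.1], [-0.1, -0.2], [0.1, -0.4], [-0.5, -0.6], [-0.0, 0.5]]
scene only
jack scene [0.5479 0.0263 0.0935] 5.36
[[-1.2, 0.2], [0.5, -0.6], [1.1, -0.3], [-0.4, 0.5]]
[0.54571806 0.02680411 0.06      ]
```

send_rows(rows=[{"hand":10,"offset":[0,2,-10],"delta_rot":[0,0,0]},{"hand":10,"offset":[0,2,-20],"delta_rot":[0,0,0]},{"hand":10,"offset":[0,2,-24],"delta_rot":[0,0,0]},{"hand":10,"offset":[0,2,-25],"delta_rot":[0,0,0]},{"hand":10,"offset":[0,2,-25],"delta_rot":[0,0,0]}])

```text
time: 5.65
ee_pos: [0.5444, 0.0282, 0.1321]
tool_rot: [0.385, 0.593, -0.385, 0.593]
contact_force: [-0.1, -0.0, -3.5]
opening: 0.0192
```

Run:
```python
from h import *
st()
s=grab("scene","dn1"); crop(s["img"],285,185,60,60,10,"pics/p.png")
```

```text
t 5.65 p [544.4  28.2 132.1] yaw 24.01 ax [-3.e-04  0.e+00 -1.e+00] F [-0.1 -0.  -3.5] M [ 0.   -0.01 -0.01] op 19.2
```

View pics/p.png

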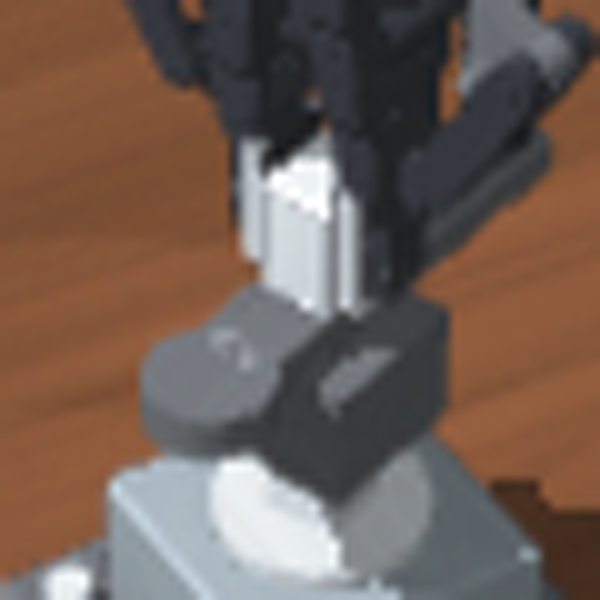

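send_rows(rows=[{"hand":10,"offset":[0,0,-1],"delta_rot":[0,0,0]},{"hand":10,"offset":[0,0,-2],"delta_rot":[0,0,0]},{"hand":10,"offset":[0,0,-3],"delta_rot":[0,0,0]},{"hand":10,"offset":[0,0,-4],"delta_rot":[0,0,0]}])

```text
time: 6.1
ee_pos: [0.5445, 0.0282, 0.1284]
tool_rot: [0.385, 0.593, -0.385, 0.593]
contact_force: [-0.6, 0.0, -3.0]
opening: 0.019
```

send_rows(rows=[{"hand":10,"offset":[0,0,-1],"delta_rot":[0,0,0]},{"hand":10,"offset":[0,0,-2],"delta_rot":[0,0,0]}])

```text
time: 6.3
ee_pos: [0.5445, 0.0282, 0.1263]
tool_rot: [0.385, 0.593, -0.385, 0.593]
contact_force: [0.1, 0.2, -3.8]
opening: 0.0192
```

send_rows(rows=[{"hand":10,"offset":[0,0,-1],"delta_rot":[0,0,0]},{"hand":10,"offset":[0,0,-2],"delta_rot":[0,0,0]}])

```text
time: 6.5
ee_pos: [0.5446, 0.028, 0.1243]
tool_rot: [0.385, 0.593, -0.385, 0.593]
contact_force: [-0.4, -0.9, -3.2]
opening: 0.0193
```

send_rows(rows=[{"hand":10,"offset":[0,0,-1],"delta_rot":[0,0,0]},{"hand":10,"offset":[0,0,-2],"delta_rot":[0,0,0]}])

```text
time: 6.7
ee_pos: [0.5446, 0.028, 0.1223]
tool_rot: [0.385, 0.593, -0.385, 0.593]
contact_force: [-0.3, -1.5, -2.6]
opening: 0.0193
```

send_rows(rows=[{"hand":10,"offset":[0,0,-1],"delta_rot":[0,0,0]},{"hand":10,"offset":[0,0,-2],"delta_rot":[0,0,0]}])

```text
time: 6.9
ee_pos: [0.5446, 0.0281, 0.1204]
tool_rot: [0.385, 0.593, -0.385, 0.593]
contact_force: [0.0, -1.2, -2.4]
opening: 0.0193
```

send_rows(rows=[{"hand":10,"offset":[0,0,-1],"delta_rot":[0,0,0]},{"hand":10,"offset":[0,0,-2],"delta_rot":[0,0,0]}])

```text
time: 7.1
ee_pos: [0.5446, 0.028, 0.1184]
tool_rot: [0.385, 0.593, -0.385, 0.593]
contact_force: [1.0, -1.4, -2.0]
opening: 0.0192
```

Run:
```python
from h import *
st()
s=grab("scene","dn2"); crop(s["img"],285,185,60,60,10,"pics/q.png")
```

```text
t 7.1 p [544.6  28.  118.4] yaw 24.01 ax [ 5.e-04 -2.e-04 -1.e+00] F [ 1.  -1.4 -2. ] M [-0.36 -0.18  0.06] op 19.2
```

View pics/q.png

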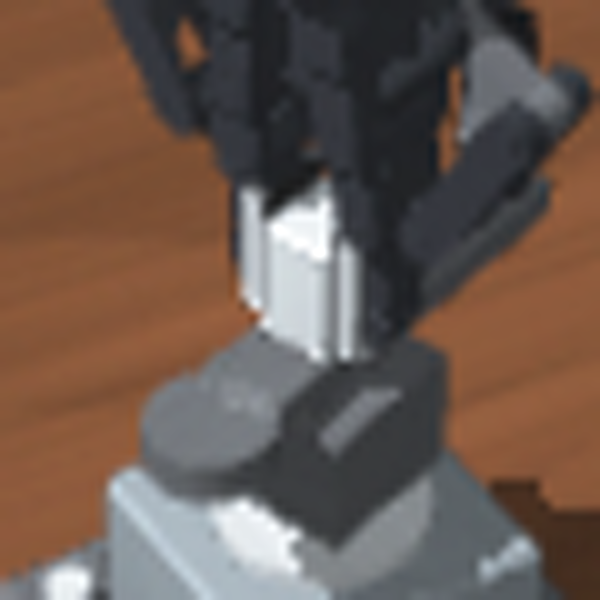

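send_rows(rows=[{"hand":10,"offset":[0.5,-1,0],"delta_rot":[0,0,0]},{"hand":10,"offset":[0.5,-1,0],"delta_rot":[0,0,0]}])

```text
time: 7.35
ee_pos: [0.5448, 0.0274, 0.1182]
tool_rot: [0.385, 0.593, -0.385, 0.593]
contact_force: [0.4, 0.1, -3.8]
opening: 0.019
```

```bash
python3 -c "
from h import *
st()"
```

```text
t 7.35 p [544.8  27.4 118.2] yaw 23.99 ax [-5.e-04  7.e-04 -1.e+00] F [ 0.4  0.1 -3.8] M [ 0.02 -0.1   0.01] op 19.0
```

Contact relieved: the lateral force is gone and only the crank's weight remains. I'll continue down.

send_rows(rows=[{"hand":10,"offset":[0,0,-1],"delta_rot":[0,0,0]},{"hand":10,"offset":[0,0,-2],"delta_rot":[0,0,0]},{"hand":10,"offset":[0,0,-3],"delta_rot":[0,0,0]},{"hand":10,"offset":[0,0,-4],"delta_rot":[0,0,0]}])

```text
time: 7.75
ee_pos: [0.5449, 0.0272, 0.1142]
tool_rot: [0.385, 0.593, -0.385, 0.593]
contact_force: [0.1, 0.3, -2.9]
opening: 0.0195
```

send_rows(rows=[{"hand":10,"offset":[0,0,-1],"delta_rot":[0,0,0]},{"hand":10,"offset":[0,0,-2],"delta_rot":[0,0,0]},{"hand":10,"offset":[0,0,-3],"delta_rot":[0,0,0]},{"hand":10,"offset":[0,0,-4],"delta_rot":[0,0,0]}])

```text
time: 8.15
ee_pos: [0.5449, 0.0272, 0.1102]
tool_rot: [0.385, 0.593, -0.385, 0.593]
contact_force: [0.1, -0.4, -3.3]
opening: 0.0196
```

```bash
python3 -c "
from h import *
st()"
```

```text
t 8.15 p [544.9  27.2 110.2] yaw 24.01 ax [-1.e-04  0.e+00 -1.e+00] F [ 0.1 -0.4 -3.3] M [ 0.03 -0.03 -0.05] op 19.6
```

send_rows(rows=[{"hand":10,"offset":[0,0,-1],"delta_rot":[0,0,0]},{"hand":10,"offset":[0,0,-2],"delta_rot":[0,0,0]}])

```text
time: 8.35
ee_pos: [0.5449, 0.0272, 0.1082]
tool_rot: [0.385, 0.593, -0.385, 0.593]
contact_force: [-0.5, 0.6, -3.6]
opening: 0.0194
```

send_rows(rows=[{"hand":10,"offset":[0,0,-0.7],"delta_rot":[0,0,0]}])

```text
time: 8.45
ee_pos: [0.545, 0.0271, 0.1082]
tool_rot: [0.385, 0.593, -0.385, 0.593]
contact_force: [-2.7, -0.6, 5.7]
opening: 0.0194
```

send_rows(rows=[{"hand":10,"offset":[0,0,-0.7],"delta_rot":[0,0,0]}])

```text
time: 8.55
ee_pos: [0.545, 0.0271, 0.1082]
tool_rot: [0.385, 0.593, -0.385, 0.593]
contact_force: [-4.1, -1.7, 10.4]
opening: 0.019
```

send_rows(rows=[{"hand":10,"offset":[0,0,1.2],"delta_rot":[0,0,0]},{"hand":30,"offset":[0,0,1.2],"delta_rot":[0,0,0]},{"hand":45,"offset":[0,0,1.2],"delta_rot":[0,0,0]},{"hand":45,"offset":[0,0,1.2],"delta_rot":[0,0,0]},{"hand":45,"offset":[0,0,10],"delta_rot":[0,0,0]},{"hand":45,"offset":[0,0,40],"delta_rot":[0,0,0]},{"hand":45,"offset":[0,0,70],"delta_rot":[0,0,0]},{"hand":45,"offset":[0,0,70],"delta_rot":[0,0,0]}])

```text
time: 9.35
ee_pos: [0.5479, 0.0273, 0.1818]
tool_rot: [0.387, 0.59, -0.383, 0.596]
contact_force: [0.5, 1.1, -0.1]
opening: 0.045
```

Run:
```python
from h import *
st()
s=grab("scene","up"); crop(s["img"],275,185,65,65,10,"pics/r.png")
t=grab("top"); crop(t["img"],260,190,90,90,6,"pics/r2.png")
```

```text
t 9.35 p [547.9  27.3 181.8] yaw 24.01 ax [ 9.8e-03  3.0e-04 -1.0e+00] F [ 0.5  1.1 -0.1] M [ 0.04 -0.05  0.03] op 45.0
```

View pics/r.png

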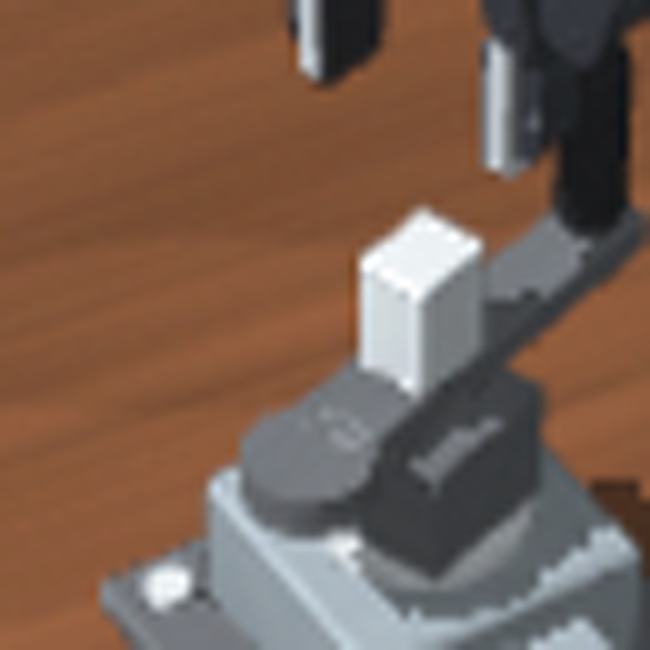

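View pics/r2.png

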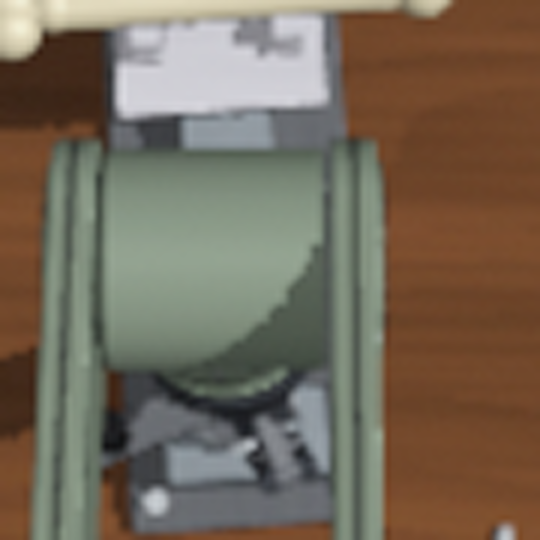

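```bash
cat > fit3.py <<'E'
from h import *
import pickle
from scipy.optimize import least_squares
t,s=pickle.load(open("c0.pkl","rb"))
O=lambda x,y:np.array([275+(x+.5)/10-.5,185+(y+.5)/10-.5])
f=.021;a,b=.012,.01
obs=[((-f,-f,0),O(434,583)),((f,-f,0),O(542,495)),((-a,-b,.08),O(420,300)),((-a,b,.08),O(360,260)),((a,b,.08),O(423,208)),((a,-b,.08),O(484,245)),((-a,-b,.046),O(420,393)),((-a,b,.046),O(361,362))]
def P(p,L):
    c,sn=np.cos(p[2]),np.sin(p[2]); return np.array([p[0]+c*L[0]-sn*L[1],p[1]+sn*L[0]+c*L[1],.06+L[2]])
res=lambda p:np.concatenate([proj(s,P(p,L))[0]-q for L,q in obs])
r=least_squares(res,[.545,.025,2],loss="soft_l1"); print(r.x.round(4),np.degrees(r.x[2]),res(r.x).reshape(-1,2).round(1).tolist())
print("knob",P(r.x,(.065,0,.097)))
E
python3 fit3.py
```

```text
[0.5461 0.0269 1.956 ] 112.06893590053744 [[-0.3, 0.1], [0.1, -0.4], [0.2, -0.4], [-0.4, -0.2], [0.1, -0.2], [0.6, -0.1], [0.1, 1.1], [-0.4, 0.4]]
knob [0.5217206  0.08712276 0.157     ]
```

send_rows(rows=[{"hand":40,"offset":[-13,30,0],"delta_rot":[0,0,0]},{"hand":40,"offset":[-26,60,0],"delta_rot":[0,0,0]},{"hand":40,"offset":[-26,60,-5],"delta_rot":[0,0,0]},{"hand":40,"offset":[-26,60,-5],"delta_rot":[0,0,0]}])

```text
time: 9.85
ee_pos: [0.5179, 0.0873, 0.1705]
tool_rot: [0.384, 0.594, -0.385, 0.593]
contact_force: [0.9, -0.1, 0.1]
opening: 0.0396
```

Run:
```python
from h import *
st()
s=grab("scene"); crop(s["img"],300,155,65,65,10,"pics/u.png")
```

```text
t 9.85 p [517.9  87.3 170.5] yaw 24.1 ax [-2.9e-03 -9.0e-04 -1.0e+00] F [ 0.9 -0.1  0.1] M [-0.02 -0.02 -0.01] op 39.6
```

View pics/u.png

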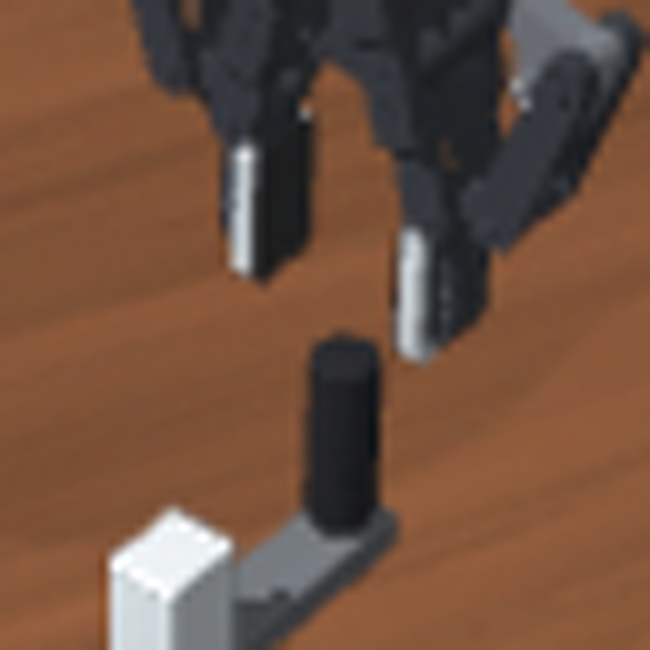

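send_rows(rows=[{"hand":40,"offset":[1,0,-20],"delta_rot":[0,0,0]},{"hand":40,"offset":[1,0,-40],"delta_rot":[0,0,0]},{"hand":40,"offset":[1,0,-52],"delta_rot":[0,0,0]},{"hand":40,"offset":[1,0,-52],"delta_rot":[0,0,0]},{"hand":25,"offset":[1,0,-52],"delta_rot":[0,0,0]},{"hand":15,"offset":[1,0,-52],"delta_rot":[0,0,0]},{"hand":12,"offset":[1,0,-52],"delta_rot":[0,0,0]},{"hand":12,"offset":[1,0,-52],"delta_rot":[0,0,0]}])

```text
time: 10.7
ee_pos: [0.5205, 0.0871, 0.1207]
tool_rot: [0.385, 0.593, -0.385, 0.594]
contact_force: [0.3, -1.0, 1.0]
opening: 0.0163
```

Run:
```python
from h import *
st()
```

```text
t 10.7 p [520.5  87.1 120.7] yaw 24.02 ax [ 0.0019 -0.     -1.    ] F [ 0.3 -1.   1. ] M [-0.14 -0.12 -0.06] op 16.3
```

```bash
cat > circ.py <<'E'
import sys,numpy as np
th0,step,n=map(float,sys.argv[1:4]); cx,cy=(map(float,sys.argv[4:6]) if len(sys.argv)>5 else (0,0))
# rows relative to start; extra drift (cx,cy) spread linearly over rows
n=int(n)
for i in range(1,n+1):
    a=np.radians(th0-step*i); a0=np.radians(th0)
    print([round(65*(np.cos(a)-np.cos(a0))+cx*i/n,1),round(65*(np.sin(a)-np.sin(a0))+cy*i/n,1),0])
E
python3 circ.py 112.3 7 8
```

```text
[np.float64(7.5), np.float64(2.6), 0]
[np.float64(15.3), np.float64(4.2), 0]
[np.float64(23.2), np.float64(4.8), 0]
[np.float64(31.1), np.float64(4.5), 0]
[np.float64(39.0), np.float64(3.3), 0]
[np.float64(46.6), np.float64(1.1), 0]
[np.float64(53.9), np.float64(-2.1), 0]
[np.float64(60.7), np.float64(-6.1), 0]
```

send_rows(rows=[{"hand":12,"offset":[7.5,2.6,0],"delta_rot":[0,0,0]},{"hand":12,"offset":[15.3,4.2,0],"delta_rot":[0,0,0]},{"hand":12,"offset":[23.2,4.8,0],"delta_rot":[0,0,0]},{"hand":12,"offset":[31.1,4.5,0],"delta_rot":[0,0,0]}])

```text
time: 11.1
ee_pos: [0.5507, 0.092, 0.1204]
tool_rot: [0.385, 0.594, -0.385, 0.592]
contact_force: [-4.8, -0.1, 5.3]
opening: 0.0166
```

Run:
```python
from h import *
st()
```

```text
t 11.1 p [550.7  92.  120.4] yaw 24.02 ax [-2.2e-03  1.0e-04 -1.0e+00] F [-4.8 -0.1  5.3] M [-0.28  0.87 -0.01] op 16.6
```

```bash
sed -i 's/print(\[/print([float(q) for q in [/; s/,0\])$/,0]])/' circ.py; python3 circ.py 84.3 9 8
```

```text
[10.0, -1.8, 0.0]
[19.7, -5.2, 0.0]
[28.7, -10.0, 0.0]
[36.8, -16.1, 0.0]
[43.8, -23.5, 0.0]
[49.7, -31.9, 0.0]
[54.1, -41.1, 0.0]
[57.1, -50.8, 0.0]
```

send_rows(rows=[{"hand":12,"offset":[10,-1.8,0.4],"delta_rot":[0,0,0]},{"hand":12,"offset":[19.7,-5.2,0.4],"delta_rot":[0,0,0]},{"hand":12,"offset":[28.7,-10,0.4],"delta_rot":[0,0,0]},{"hand":12,"offset":[36.8,-16.1,0.4],"delta_rot":[0,0,0]},{"hand":12,"offset":[43.8,-23.5,0.4],"delta_rot":[0,0,0]}])

```text
time: 11.6
ee_pos: [0.5956, 0.0685, 0.1205]
tool_rot: [0.386, 0.593, -0.385, 0.593]
contact_force: [-4.4, 2.3, 4.2]
opening: 0.0165
```

Run:
```python
from h import *
st()
s=grab("scene"); crop(s["img"],280,150,130,140,4,"pics/v.png")
```

```text
t 11.6 p [595.6  68.5 120.5] yaw 23.99 ax [-1.0e-04  1.4e-03 -1.0e+00] F [-4.4  2.3  4.2] M [ 0.31  0.92 -0.01] op 16.5
```

View pics/v.png

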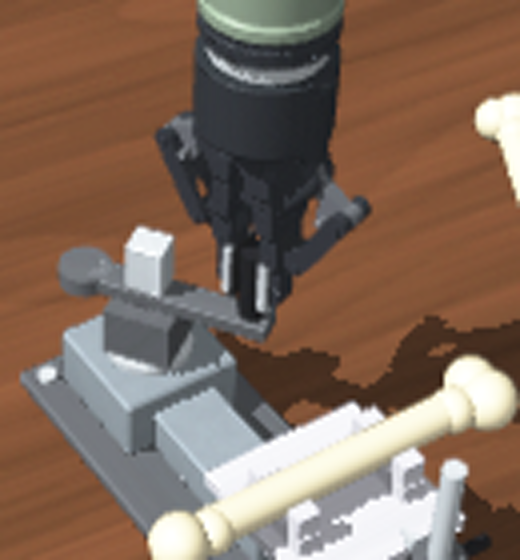

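```bash
python3 circ.py 39.3 10 8; echo; python3 circ.py -40.7 10 8
```

```text
[6.4, -9.4, 0.0]
[11.0, -19.7, 0.0]
[13.8, -30.7, 0.0]
[14.7, -42.0, 0.0]
[13.6, -53.2, 0.0]
[10.5, -64.1, 0.0]
[5.6, -74.4, 0.0]
[-1.0, -83.6, 0.0]

[-8.1, -7.9, 0.0]
[-17.5, -14.3, 0.0]
[-27.8, -19.0, 0.0]
[-38.8, -21.8, 0.0]
[-50.1, -22.6, 0.0]
[-61.3, -21.5, 0.0]
[-72.3, -18.4, 0.0]
[-82.5, -13.5, 0.0]
```

send_rows(rows=[{"hand":12,"offset":[6.4,-9.4,0.4],"delta_rot":[0,0,0]},{"hand":12,"offset":[11,-19.7,0.4],"delta_rot":[0,0,0]},{"hand":12,"offset":[13.8,-30.7,0.4],"delta_rot":[0,0,0]},{"hand":12,"offset":[14.7,-42,0.4],"delta_rot":[0,0,0]},{"hand":12,"offset":[13.6,-53.2,0.4],"delta_rot":[0,0,0]},{"hand":12,"offset":[10.5,-64.1,0.4],"delta_rot":[0,0,0]},{"hand":12,"offset":[5.6,-74.4,0.4],"delta_rot":[0,0,0]},{"hand":12,"offset":[-1,-83.6,0.4],"delta_rot":[0,0,0]}])

```text
time: 12.45
ee_pos: [0.5939, -0.0166, 0.1208]
tool_rot: [0.385, 0.592, -0.385, 0.594]
contact_force: [1.9, 2.2, -0.4]
opening: 0.0168
```

Run:
```python
from h import *
st()
```

```text
t 12.45 p [593.9 -16.6 120.8] yaw 23.99 ax [ 1.5e-03 -3.0e-04 -1.0e+00] F [ 1.9  2.2 -0.4] M [ 0.58 -0.23  0.02] op 16.8
```

send_rows(rows=[{"hand":12,"offset":[-8.1,-7.9,0],"delta_rot":[0,0,0]},{"hand":12,"offset":[-17.5,-14.3,0],"delta_rot":[0,0,0]},{"hand":12,"offset":[-27.8,-19,0],"delta_rot":[0,0,0]},{"hand":12,"offset":[-38.8,-21.8,0],"delta_rot":[0,0,0]},{"hand":12,"offset":[-50.1,-22.6,0],"delta_rot":[0,0,0]},{"hand":12,"offset":[-61.3,-21.5,0],"delta_rot":[0,0,0]},{"hand":12,"offset":[-72.3,-18.4,0],"delta_rot":[0,0,0]},{"hand":12,"offset":[-82.5,-13.5,0],"delta_rot":[0,0,0]}])

```text
time: 13.25
ee_pos: [0.5108, -0.0286, 0.1208]
tool_rot: [0.385, 0.593, -0.385, 0.593]
contact_force: [5.6, 1.9, -3.1]
opening: 0.0166
```

```bash
python3 - <<'E'
from h import *
st()
E
python3 circ.py -120.7 10 8; echo; python3 circ.py 159.3 10 8
```

```text
t 13.25 p [510.8 -28.6 120.8] yaw 24.0 ax [ 1.1e-03 -1.0e-04 -1.0e+00] F [ 5.6  1.9 -3.1] M [ 0.48 -0.9  -0.01] op 16.6
[-9.2, 6.6, 0.0]
[-17.1, 14.7, 0.0]
[-23.5, 24.1, 0.0]
[-28.2, 34.4, 0.0]
[-31.0, 45.4, 0.0]
[-31.8, 56.7, 0.0]
[-30.7, 68.0, 0.0]
[-27.6, 78.9, 0.0]

[4.9, 10.2, 0.0]
[11.5, 19.4, 0.0]
[19.6, 27.3, 0.0]
[29.0, 33.7, 0.0]
[39.3, 38.4, 0.0]
[50.3, 41.2, 0.0]
[61.6, 42.0, 0.0]
[72.9, 40.9, 0.0]
```

send_rows(rows=[{"hand":12,"offset":[-9,6.8,-0.3],"delta_rot":[0,0,0]},{"hand":12,"offset":[-16.8,14.9,-0.3],"delta_rot":[0,0,0]},{"hand":12,"offset":[-23.2,24.3,-0.3],"delta_rot":[0,0,0]},{"hand":12,"offset":[-27.9,34.6,-0.3],"delta_rot":[0,0,0]},{"hand":12,"offset":[-30.7,45.6,-0.3],"delta_rot":[0,0,0]},{"hand":12,"offset":[-31.5,56.9,-0.3],"delta_rot":[0,0,0]},{"hand":12,"offset":[-30.4,68.2,-0.3],"delta_rot":[0,0,0]},{"hand":12,"offset":[-27.3,79.1,-0.3],"delta_rot":[0,0,0]}])

```text
time: 14.05
ee_pos: [0.4839, 0.0503, 0.1205]
tool_rot: [0.384, 0.593, -0.385, 0.594]
contact_force: [4.1, -6.3, 0.3]
opening: 0.0168
```

Run:
```python
from h import *
st()
```

```text
t 14.05 p [483.9  50.3 120.5] yaw 24.09 ax [-3.0e-04 -2.2e-03 -1.0e+00] F [ 4.1 -6.3  0.3] M [-1.15 -0.9   0.02] op 16.8
```

send_rows(rows=[{"hand":12,"offset":[5.3,10,-0.1],"delta_rot":[0,0,0]},{"hand":12,"offset":[11.9,19.2,-0.1],"delta_rot":[0,0,0]},{"hand":12,"offset":[20,27.1,-0.1],"delta_rot":[0,0,0]},{"hand":12,"offset":[29.4,33.5,-0.1],"delta_rot":[0,0,0]},{"hand":12,"offset":[39.7,38.2,-0.1],"delta_rot":[0,0,0]},{"hand":12,"offset":[50.5,41,-0.1],"delta_rot":[0,0,0]},{"hand":12,"offset":[61.6,41.7,-0.1],"delta_rot":[0,0,0]},{"hand":12,"offset":[72.9,40.6,-0.1],"delta_rot":[0,0,0]}])

```text
time: 14.85
ee_pos: [0.5533, 0.0919, 0.1203]
tool_rot: [0.383, 0.596, -0.387, 0.59]
contact_force: [-5.1, 0.3, 8.5]
opening: 0.0167
```

Run:
```python
from h import *
st()
import pickle
s=grab("scene","w1"); t=grab("top","w1"); pickle.dump((t,s),open("c1.pkl","wb"))
a=cv2.resize(s["img"][245:315,345:405,::-1],None,fx=7,fy=7,interpolation=cv2.INTER_NEAREST)[:490]
b=cv2.resize(t["img"][150:220,270:325,::-1],None,fx=7,fy=7,interpolation=cv2.INTER_NEAREST)[:490]
cv2.imwrite("pics/w.png",np.hstack([a,b])[:, :800])
```

```text
t 14.85 p [553.3  91.9 120.3] yaw 24.02 ax [-9.3e-03  2.0e-04 -1.0e+00] F [-5.1  0.3  8.5] M [-0.18  0.99  0.02] op 16.7
```

View pics/w.png

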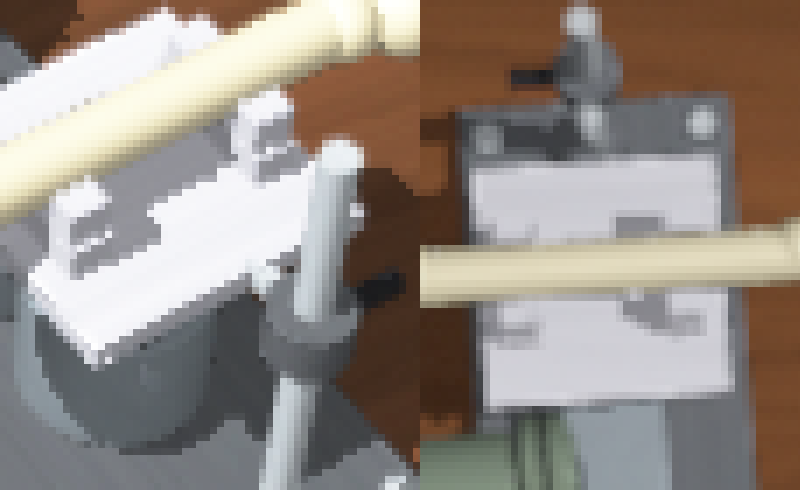

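```bash
cat > edge.py <<'E'
from h import *
import pickle
def J(L,j=(.5458,.0249,.0896)):
    c,sn=np.cos(j[2]),np.sin(j[2]); return np.array([j[0]+c*L[0]-sn*L[1],j[1]+sn*L[0]+c*L[1],L[2]])
def measure(s,z0,verbose=False):
    g=s["img"].astype(float).mean(2); out=[]
    for y in np.arange(-.045,.046,.005):
        # path in image: project vertical line at that edge point; sample column
        zs=np.arange(z0-.02,z0+.012,.0003)
        uv=np.array([proj(s,J((.235,y,z)))[0] for z in zs])
        v=cv2.remap(g.astype(np.float32),uv[:,0].astype(np.float32)[None],uv[:,1].astype(np.float32)[None],cv2.INTER_LINEAR)[0]
        if v[-1]<205: out.append((y,np.nan)); continue
        top=np.median(v[-12:]); 
        # walk down from top until drop below level
        lev=170
        i=len(v)-1
        while i>0 and v[i]>lev: i-=1
        out.append((y,zs[i]*1000))
        if verbose: print(round(y*1000),v[::8].astype(int))
    return np.array(out)
if __name__=="__main__":
    import sys
    for f,z in [a.split(":") for a in sys.argv[1:]]:
        t,s=pickle.load(open(f,"rb")); o=measure(s,float(z),f=="c1.pkl"); print(f); print(np.c_[o[:,0]*1000,o[:,1]].round(1).tolist(), np.nanmedian(o[:,1]))
E
python3 edge.py c0.pkl:.095 c1.pkl:.112
```

```text
c0.pkl
[[-45.0, 91.5], [-40.0, 91.8], [-35.0, 91.8], [-30.0, 91.8], [-25.0, 91.8], [-20.0, 91.8], [-15.0, 91.5], [-10.0, 91.5], [-5.0, 91.5], [-0.0, 91.5], [5.0, 91.5], [10.0, 91.5], [15.0, 92.7], [20.0, 98.1], [25.0, 98.1], [30.0, 79.5], [35.0, nan], [40.0, nan], [45.0, nan]] 91.6499999999997
-45 [ 96  96  97 113 136 156 155 180 247 245 247 247 248 248]
-40 [ 98  99  99 129 159 145 143 177 244 244 246 247 248 248]
-35 [ 98  99  99 110 125 137 141 176 236 243 246 247 248 248]
-30 [100  99 104  99  98 130 139 178 233 242 246 247 248 248]
-25 [ 99 103 101 101 107 134 139 178 230 242 246 247 248 248]
-20 [100 104 101 106 116 135 139 167 202 239 245 247 248 248]
-15 [ 99 102 100 106 116 135 138 166 203 241 245 246 247 247]
-10 [ 95  99 100 107 118 135 137 168 203 241 245 246 247 247]
-5 [ 87  89  93 102 116 134 137 169 206 241 245 247 247 247]
0 [ 69  67  61  81 105 133 138 172 209 243 245 247 247 247]
5 [ 68  67  66  84 107 133 138 175 212 243 245 246 247 247]
10 [ 67  67  67  82 114 151 169 205 232 239 244 246 247 247]
15 [ 78 122 184 214 228 236 231 224 217 244 246 246 247 247]
20 [130 139 148 194 227 202 157 179 212 243 246 246 247 247]
25 [125 126 132 101  83 130 136 176 215 243 246 246 247 246]
30 [185 184 171 173 183 195 204 209 212 213 221 222 219 214]
35 [205 205 206 205 205 205 205 206 205 205 206 205 205 205]
c1.pkl
[[-45.0, 108.2], [-40.0, 108.2], [-35.0, 108.2], [-30.0, 108.5], [-25.0, 108.2], [-20.0, 108.8], [-15.0, 108.8], [-10.0, 108.8], [-5.0, 108.8], [-0.0, 108.5], [5.0, 108.5], [10.0, 106.4], [15.0, 96.2], [20.0, 108.2], [25.0, 108.5], [30.0, 98.3], [35.0, 92.0], [40.0, nan], [45.0, nan]] 108.19999999999972
```

Run:
```python
from edge import *
for f in ["c0.pkl","c1.pkl"]:
    t,s=pickle.load(open(f,"rb")); I=s["img"].astype(int)
    print(f); print("cols 376..391 G-R then mean")
    for v in range(277,291): print(v,(I[v,376:392,1]-I[v,376:392,0]).tolist(), I[v,376:392].mean(1).astype(int).tolist())
for z in (.122,.124,.126,.128,.13):
    print(z,[proj(s,J((x,y,z)))[0].round(2).tolist() for x,y in [(.24,0),(.25,0),(.24,.0015),(.24,-.0015)]])
```

```text
c0.pkl
cols 376..391 G-R then mean
277 [0, 0, 0, 0, 0, 0, 0, 0, 0, 0, 0, 0, 1, 8, 7, 7] [246, 246, 245, 244, 244, 245, 245, 244, 244, 244, 244, 243, 232, 212, 206, 195]
278 [0, 0, 0, 0, 0, 0, 0, 0, 1, 0, 0, 1, 6, 9, 6, 8] [246, 245, 244, 245, 245, 244, 244, 244, 244, 243, 243, 244, 211, 209, 204, 190]
279 [0, 0, 0, 0, 0, 0, 0, 0, 0, 0, 1, 0, 5, 8, 8, 7] [244, 245, 245, 244, 244, 244, 244, 243, 243, 243, 244, 243, 215, 210, 203, 187]
280 [0, 0, 0, 0, 0, 0, 0, 0, 0, 0, 0, 0, 7, 7, 7, 6] [245, 244, 244, 244, 244, 243, 243, 243, 243, 243, 243, 241, 211, 209, 200, 182]
281 [0, 0, 0, 0, 0, 1, 0, 0, 1, 0, 0, 0, 9, 8, 7, 7] [244, 244, 244, 243, 242, 243, 243, 243, 244, 243, 244, 232, 210, 209, 198, 179]
282 [0, 0, 0, 0, 5, 3, 1, 1, 1, 0, 0, 1, 7, 10, 8, 6] [244, 243, 243, 243, 233, 239, 243, 243, 244, 246, 246, 231, 208, 209, 195, 173]
283 [0, 1, 1, 1, 4, 5, 3, 4, 2, 1, 0, 5, 8, 7, 7, 6] [243, 243, 244, 244, 227, 232, 239, 238, 242, 243, 240, 185, 207, 206, 192, 167]
284 [0, 1, 0, 0, 0, 5, 5, 6, 5, 5, 5, 7, 8, 9, 7, 6] [244, 244, 244, 244, 245, 226, 235, 235, 232, 188, 130, 172, 208, 204, 18
[... 2403 characters left out ...]
, 65, 64, 120, 124, 125, 137, 207, 209, 197, 171, 136]
289 [2, 3, 2, 2, 2, 3, 2, 3, 4, 3, 4, 8, 8, 9, 6, 6] [60, 68, 68, 67, 68, 67, 74, 122, 126, 126, 126, 200, 204, 191, 164, 134]
290 [2, 2, 2, 2, 2, 2, 3, 4, 5, 3, 3, 4, 7, 7, 5, 4] [68, 67, 69, 68, 67, 67, 87, 124, 127, 125, 125, 143, 177, 181, 156, 133]
0.122 [[378.76, 283.01], [381.78, 286.26], [379.34, 282.7], [378.17, 283.31]]
0.124 [[378.85, 282.38], [381.88, 285.63], [379.44, 282.08], [378.27, 282.68]]
0.126 [[378.95, 281.75], [381.99, 285.0], [379.54, 281.45], [378.36, 282.05]]
0.128 [[379.05, 281.12], [382.09, 284.37], [379.64, 280.82], [378.46, 281.42]]
0.13 [[379.15, 280.49], [382.19, 283.74], [379.74, 280.18], [378.56, 280.79]]
```

```bash
for a in 79.3 -0.7 ; do python3 circ.py $a 10 8; echo; done;  python3 circ.py -80.7 9 7
```

```text
[10.9, -3.1, 0.0]
[21.1, -8.0, 0.0]
[30.3, -14.6, 0.0]
[38.2, -22.7, 0.0]
[44.6, -32.1, 0.0]
[49.3, -42.4, 0.0]
[52.1, -53.4, 0.0]
[52.9, -64.7, 0.0]

[-1.1, -11.3, 0.0]
[-4.2, -22.2, 0.0]
[-9.1, -32.4, 0.0]
[-15.7, -41.6, 0.0]
[-23.8, -49.5, 0.0]
[-33.2, -55.9, 0.0]
[-43.5, -60.6, 0.0]
[-54.5, -63.4, 0.0]

[-10.2, -0.9, 0.0]
[-20.3, -0.1, 0.0]
[-30.3, 2.2, 0.0]
[-39.7, 6.1, 0.0]
[-48.4, 11.4, 0.0]
[-56.2, 17.9, 0.0]
[-62.9, 25.7, 0.0]
```

send_rows(rows=[{"hand":12,"offset":[10.9,-3.1,0.6],"delta_rot":[0,0,0]},{"hand":12,"offset":[21.1,-8,0.6],"delta_rot":[0,0,0]},{"hand":12,"offset":[30.3,-14.6,0.6],"delta_rot":[0,0,0]},{"hand":12,"offset":[38.1,-22.7,0.6],"delta_rot":[0,0,0]},{"hand":12,"offset":[44.5,-32.1,0.6],"delta_rot":[0,0,0]},{"hand":12,"offset":[49.1,-42.4,0.6],"delta_rot":[0,0,0]},{"hand":12,"offset":[51.8,-53.4,0.4],"delta_rot":[0,0,0]},{"hand":12,"offset":[52.5,-64.6,0.4],"delta_rot":[0,0,0]}])

```text
time: 15.75
ee_pos: [0.6103, 0.025, 0.1208]
tool_rot: [0.385, 0.592, -0.385, 0.593]
contact_force: [2.1, 3.5, 1.6]
opening: 0.0167
```

send_rows(rows=[{"hand":12,"offset":[-1.1,-11.3,0],"delta_rot":[0,0,0]},{"hand":12,"offset":[-4.2,-22.2,0],"delta_rot":[0,0,0]},{"hand":12,"offset":[-9.1,-32.4,0],"delta_rot":[0,0,0]},{"hand":12,"offset":[-15.7,-41.5,0],"delta_rot":[0,0,0]},{"hand":12,"offset":[-23.8,-49.4,0],"delta_rot":[0,0,0]},{"hand":12,"offset":[-33.2,-55.7,-0.1],"delta_rot":[0,0,0]},{"hand":12,"offset":[-43.5,-60.3,-0.2],"delta_rot":[0,0,0]},{"hand":12,"offset":[-54.4,-63,-0.2],"delta_rot":[0,0,0]}])

```text
time: 16.55
ee_pos: [0.5542, -0.0376, 0.1208]
tool_rot: [0.385, 0.593, -0.385, 0.593]
contact_force: [2.0, -1.3, 2.2]
opening: 0.0168
```

send_rows(rows=[{"hand":12,"offset":[-10.2,-0.9,0],"delta_rot":[0,0,0]},{"hand":12,"offset":[-20.3,-0.1,0],"delta_rot":[0,0,0]},{"hand":12,"offset":[-30.3,2.2,0],"delta_rot":[0,0,0]},{"hand":12,"offset":[-39.7,6.1,0],"delta_rot":[0,0,0]},{"hand":12,"offset":[-48.4,11.4,0],"delta_rot":[0,0,0]},{"hand":12,"offset":[-56.2,17.9,0],"delta_rot":[0,0,0]},{"hand":12,"offset":[-56.2,17.9,0],"delta_rot":[0,0,0]}])

```text
time: 17.25
ee_pos: [0.4973, -0.0176, 0.1205]
tool_rot: [0.385, 0.594, -0.385, 0.592]
contact_force: [-0.7, -0.4, 4.6]
opening: 0.0167
```

```bash
cat > look.py <<'E'
import sys
from edge import *
n=sys.argv[1]; st()
s=grab("scene",n); t=grab("top",n); pickle.dump((t,s),open(n+".pkl","wb"))
o=measure(s,float(sys.argv[2])); print(np.c_[o[:,0]*1000,o[:,1]].round(1).tolist(), np.nanmedian(o[:,1]))
I=s["img"].astype(int)
for v in range(276,292): print(v,(I[v,374:392,1]-I[v,374:392,0]).tolist(), I[v,374:392].mean(1).astype(int).tolist())
a=cv2.resize(s["img"][245:315,345:405,::-1],None,fx=7,fy=7,interpolation=cv2.INTER_NEAREST)[:490]
b=cv2.resize(s["img"][265:300,365:400,::-1],None,fx=14,fy=14,interpolation=cv2.INTER_NEAREST)[:490,:380]
cv2.imwrite(f"pics/{n}.png",np.hstack([a,b]))
E
python3 look.py y1 .12
```

```text
t 17.25 p [497.3 -17.6 120.5] yaw 24.05 ax [-0.0016  0.0012 -1.    ] F [-0.7 -0.4  4.6] M [ 0.16 -0.09  0.03] op 16.7
[[-45.0, 118.3], [-40.0, 118.3], [-35.0, 118.3], [-30.0, 118.0], [-25.0, 118.0], [-20.0, 118.0], [-15.0, 118.0], [-10.0, 118.0], [-5.0, 118.0], [-0.0, 118.0], [5.0, 118.6], [10.0, 118.3], [15.0, 118.6], [20.0, 118.6], [25.0, 118.6], [30.0, 101.8], [35.0, 100.0], [40.0, nan], [45.0, nan]] 117.99999999999967
276 [0, 0, 1, 0, 0, 0, 0, 0, 0, 0, 1, 0, 0, 0, 1, 8, 8, 9] [244, 244, 244, 245, 245, 245, 245, 246, 248, 247, 246, 246, 246, 242, 235, 211, 210, 199]
277 [1, 0, 0, 0, 0, 0, 0, 0, 0, 0, 0, 0, 1, 2, 3, 7, 8, 7] [245, 245, 245, 245, 245, 246, 248, 247, 247, 246, 245, 242, 245, 182, 155, 208, 207, 196]
278 [0, 1, 0, 0, 0, 0, 1, 0, 0, 0, 1, 0, -1, 1, 5, 9, 7, 8] [245, 245, 246, 247, 248, 248, 246, 246, 245, 242, 241, 182, 141, 138, 173, 209, 206, 191]
279 [0, 0, 0, 0, 1, 0, 0, 1, 0, 0, -1, 1, -1, -1, 5, 8, 8, 6] [246, 247, 248, 248, 246, 246, 245, 243, 241, 183, 135, 137, 133, 130, 183, 210, 204, 188]
280 [0, 0, 1, 0, 0, 1, 1, 1, 1, 1, -1, 0, -10, -19, 8, 7, 6, 7] [248, 
[... 1006 characters left out ...]
6, 3, 2, 2, 2, 3, -12, -1, 2, 4, 4, 4, 8, 8, 9, 6, 5] [97, 97, 72, 66, 66, 67, 65, 51, 141, 125, 123, 124, 132, 204, 211, 199, 176, 140]
288 [6, 5, 2, 2, 3, 3, 3, 1, -5, 4, 4, 4, 5, 8, 9, 8, 5, 5] [96, 96, 69, 68, 66, 67, 67, 66, 63, 120, 123, 125, 137, 206, 208, 195, 171, 136]
289 [7, 6, 2, 2, 2, 2, 3, 2, 1, 3, 4, 3, 3, 7, 8, 9, 6, 6] [98, 88, 59, 68, 68, 66, 68, 67, 74, 122, 126, 126, 125, 200, 203, 191, 164, 133]
290 [7, 5, 2, 1, 2, 3, 2, 2, 3, 4, 4, 2, 3, 4, 8, 6, 4, 4] [97, 81, 68, 67, 68, 67, 66, 67, 86, 123, 127, 125, 124, 142, 176, 180, 156, 131]
291 [7, 5, 3, 3, 2, 2, 2, 2, 2, 3, 4, 3, 3, 3, 3, 4, 4, 4] [88, 77, 67, 67, 67, 69, 68, 66, 93, 93, 127, 126, 125, 124, 122, 135, 130, 125]
```

View pics/y1.png

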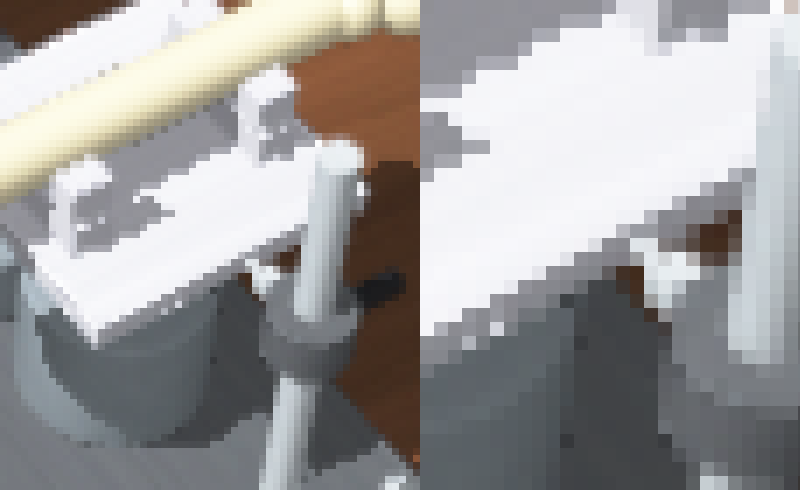

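```bash
python3 circ.py -134.7 11.5 8
```

```text
[-8.3, 10.0, 0.0]
[-14.4, 21.5, 0.0]
[-18.1, 34.0, 0.0]
[-19.3, 47.0, 0.0]
[-17.8, 59.9, 0.0]
[-13.8, 72.3, 0.0]
[-7.4, 83.7, 0.0]
[1.1, 93.5, 0.0]
```

send_rows(rows=[{"hand":12,"offset":[-8.2,10,0.2],"delta_rot":[0,0,0]},{"hand":12,"offset":[-14.2,21.5,0.2],"delta_rot":[0,0,0]},{"hand":12,"offset":[-17.8,34,0.2],"delta_rot":[0,0,0]},{"hand":12,"offset":[-18.9,47,0.2],"delta_rot":[0,0,0]},{"hand":12,"offset":[-17.4,59.8,0.2],"delta_rot":[0,0,0]},{"hand":12,"offset":[-13.4,72.1,0.2],"delta_rot":[0,0,0]},{"hand":12,"offset":[-7,83.4,0.2],"delta_rot":[0,0,0]},{"hand":12,"offset":[-7,83.4,0.2],"delta_rot":[0,0,0]}])

```text
time: 18.15
ee_pos: [0.4926, 0.066, 0.1204]
tool_rot: [0.384, 0.593, -0.384, 0.594]
contact_force: [3.0, -1.9, 1.8]
opening: 0.0163
```

```bash
python3 look.py y2 .123 | head -18
```

```text
t 18.15 p [492.6  66.  120.4] yaw 24.13 ax [ 4.e-04 -4.e-04 -1.e+00] F [ 3.  -1.9  1.8] M [-0.44 -0.83 -0.06] op 16.3
[[-45.0, 121.3], [-40.0, 121.6], [-35.0, 121.6], [-30.0, 121.6], [-25.0, 121.3], [-20.0, 121.6], [-15.0, 121.6], [-10.0, 121.6], [-5.0, 121.6], [-0.0, 123.1], [5.0, 122.8], [10.0, 122.8], [15.0, 122.5], [20.0, 122.2], [25.0, 122.2], [30.0, 103.0], [35.0, 103.0], [40.0, nan], [45.0, nan]] 121.59999999999967
276 [1, 0, 0, 0, 0, 0, 0, 0, 1, 0, 0, 0, 0, 1, 2, 8, 8, 9] [245, 245, 245, 245, 245, 247, 248, 247, 246, 246, 245, 242, 249, 182, 147, 206, 210, 199]
277 [0, 1, 1, 0, 0, 0, 1, 0, 0, 0, 0, -1, 0, 1, 3, 8, 8, 8] [245, 245, 246, 247, 248, 248, 246, 246, 245, 242, 241, 182, 141, 138, 152, 208, 207, 196]
278 [0, 0, 0, 0, 0, 0, 0, 0, 0, 1, 0, 1, -1, -1, 6, 9, 7, 7] [246, 247, 248, 248, 247, 246, 245, 242, 241, 183, 138, 138, 133, 130, 171, 209, 206, 192]
279 [0, 0, 1, 0, 0, 1, 1, 0, 1, 0, -1, 1, -9, -19, 1, 8, 8, 6] [248, 248, 246, 246, 246, 243, 242, 184, 136, 139, 132, 131, 91, 48, 162, 209, 204, 188]
280 [0, 0, 0, 1, 0, 0, 0, 0, 0, -1, -9, -20, -21, -20, 8, 7, 6, 6] [2
[... 1004 characters left out ...]
 7, 4, 2, 2, 3, 2, -11, 0, 2, 4, 4, 5, 7, 9, 9, 6, 6] [96, 97, 71, 66, 67, 67, 66, 52, 141, 125, 123, 124, 132, 203, 210, 199, 176, 141]
288 [7, 5, 2, 2, 3, 2, 2, 1, -4, 3, 5, 5, 5, 7, 7, 8, 5, 4] [97, 96, 69, 67, 66, 66, 67, 66, 64, 119, 123, 124, 137, 206, 208, 196, 171, 136]
289 [7, 6, 2, 2, 3, 1, 2, 3, 1, 3, 4, 3, 3, 8, 8, 9, 6, 5] [98, 88, 60, 68, 68, 67, 67, 66, 75, 122, 126, 125, 125, 200, 203, 191, 165, 133]
290 [7, 5, 3, 3, 2, 3, 2, 1, 3, 5, 4, 3, 3, 4, 6, 6, 4, 4] [97, 81, 68, 67, 69, 68, 67, 67, 86, 124, 127, 124, 125, 142, 176, 180, 155, 132]
291 [7, 6, 3, 2, 2, 2, 2, 3, 2, 3, 4, 3, 3, 3, 3, 4, 3, 4] [88, 77, 67, 68, 67, 68, 68, 67, 94, 94, 128, 125, 125, 124, 123, 134, 130, 125]
```

View pics/y2.png

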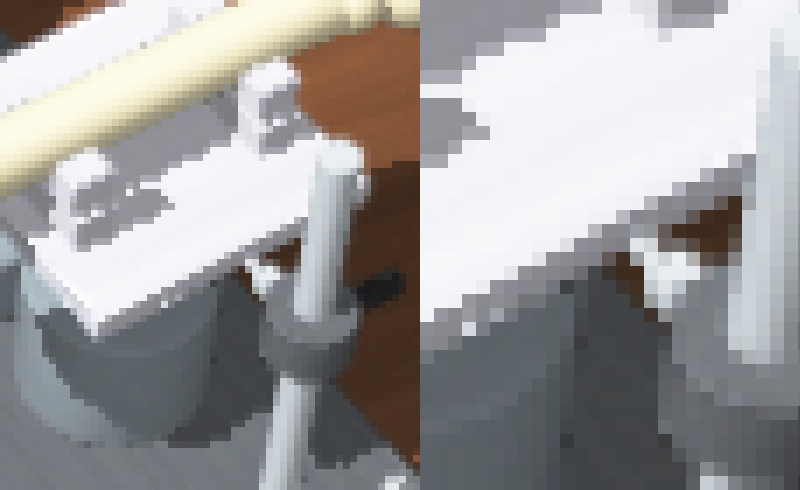

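```bash
cat > edge2.py <<'E'
from edge import *
import sys
from scipy.optimize import brentq
def m2(s,z0,lo=None,hi=None):
    g=s["img"].astype(float).mean(2)
    a=proj(s,J((.235,-.045,z0)))[0]; b=proj(s,J((.235,.005,z0)))[0]
    us=np.arange(int(a[0])+1,int(b[0])); vs=[]
    for u in us:
        v0=a[1]+(b[1]-a[1])*(u-a[0])/(b[0]-a[0]); r=int(round(v0))
        cov=np.clip((g[r-5:r+5,u]-142)/(244-142),0,1)
        # stop at first zero (avoid bright stuff below)
        k=np.argmax(cov<.05); cov[k:]=0
        vs.append(r-5-.5+cov.sum())
    vs=np.array(vs); p=np.polyfit(us,vs,1)
    rr=vs-np.polyval(p,us); k=abs(rr)<1; p=np.polyfit(us[k],vs[k],1)
    um=us.mean()
    def f(z):
        A=proj(s,J((.235,-.045,z)))[0];B=proj(s,J((.235,.005,z)))[0]
        return A[1]+(B[1]-A[1])*(um-A[0])/(B[0]-A[0])-np.polyval(p,um)
    sl=(b[1]-a[1])/(b[0]-a[0])
    return brentq(f,.08,.14)*1000, rr.std(), p, sl
for a in sys.argv[1:]:
    f,z=a.split(":"); t,s=pickle.load(open(f,"rb")); print(f,m2(s,float(z)))
E
python3 edge2.py c0.pkl:.092 c1.pkl:.1085 y1.pkl:.1184 y2.pkl:.122
```

```text
c0.pkl (92.65774548849669, np.float64(0.25635054017932435), array([ -0.51469071, 483.93877636]), np.float64(-0.52331910580094))
c1.pkl (109.91509556077217, np.float64(0.1963357851602339), array([ -0.54198486, 489.10419677]), np.float64(-0.5186173346617884))
y1.pkl (119.60594093743232, np.float64(0.19515364135041124), array([ -0.5202901 , 478.32949776]), np.float64(-0.5157371609954351))
y2.pkl (123.1756339317953, np.float64(0.2058298174466765), array([ -0.52756565, 479.974441  ]), np.float64(-0.5146785709344018))
```

```bash
cat > tip.py <<'E'
from edge import *
from scipy.optimize import differential_evolution
from scipy.spatial import ConvexHull
t,s=pickle.load(open("y2.pkl","rb"))
al={(281,379):0,(281,380):.2,(281,381):.18,(281,382):0,(281,383):0,(280,380):0,(280,381):0,(282,379):0,(282,380):.97,(282,381):.88,(282,382):.28,(282,383):.32,(282,384):.14,(282,385):0,
(283,379):0,(283,380):.65,(283,381):1,(283,382):.9,(283,383):1,(283,384):.67,(283,385):.17,(284,379):0,(284,380):0,(284,381):.98,(284,382):1,(284,383):1,(284,384):1,(285,380):0,(285,381):.93,(285,382):1,(286,380):.03,(286,381):.64,(286,382):1,(287,381):.03}
S=16
def render(p):
    dy,z,w0,w1,h1,L,zo,dx=p
    pts=[]
    for (x,w,h,zz) in [(.24+dx,w0,.0015,z),(.24+dx+L,w1,h1,z+zo)]:
        for a in (-1,1):
            for b in (-1,1): pts.append(J((x,dy+a*w,zz+b*h)))
    uv=proj(s,np.array(pts)); uv=uv[ConvexHull(uv).vertices]
    im=np.zeros((12*S,12*S),np.uint8)
    q=np.round(((uv-[377-.5,278-.5])*S-.5)*16).astype(np.int32)
    cv2.fillConvexPoly(im,q,1,shift=4)
    return im.reshape(12,S,12,S).mean((1,3))
def cost(p):
    r=render(p); return sum((r[v-278,u-377]-a)**2 for (v,u),a in al.items())
for dxfix in (-.0006,0,.001):
  for h in ((.001,.006),(.0014,.0016)):
    b=[(-.002,.006),(.115,.13),(.0003,.002),(.001,.008),h,(.004,.03),(-.0005,.0005),(dxfix-1e-6,dxfix+1e-6)]
    r=differential_evolution(cost,b,seed=1,maxiter=250,tol=1e-6); print(dxfix,h,r.fun.round(3),(r.x*1000).round(2))
E
python3 tip.py
```

```text
-0.0006 (0.001, 0.006) 0.26 [  2.88 123.65   0.31   5.26   5.52  16.86   0.24  -0.6 ]
-0.0006 (0.0014, 0.0016) 0.266 [  3.05 123.85   0.32   5.34   1.59  11.75   0.49  -0.6 ]
0 (0.001, 0.006) 0.26 [  2.31 124.63   0.3    5.06   5.44  16.2    0.16  -0.  ]
0 (0.0014, 0.0016) 0.266 [  2.46 124.85   0.32   5.35   1.58  11.74   0.5   -0.  ]
0.001 (0.001, 0.006) 0.256 [  1.34 126.29   0.31   3.45   5.    11.77   0.     1.  ]
0.001 (0.0014, 0.0016) 0.269 [  1.51 126.39   0.33   5.36   1.57  11.74   0.49   1.  ]
```

```bash
cat > tip2.py <<'E'
import tip_core as T
E
sed '/^for dxfix/,$d' tip.py > tip_core.py
cat > tip2.py <<'E'
from tip_core import *
def go(label,b,rend):
    c=lambda p:sum((rend(p)[v-278,u-377]-a)**2 for (v,u),a in al.items())
    r=differential_evolution(c,b,seed=1,maxiter=150,tol=1e-6); print(label,r.fun.round(3),(r.x*1000).round(2)); return r
for w0 in (.0001,.0005,.001,.0015):
    r=go(w0,[(-.002,.006),(.115,.13),(w0-1e-6,w0+1e-6),(.001,.008),(.001,.007),(.004,.03),(-1e-5,1e-5),(-1e-6,1e-6)],render)
print(render(r.x)[3:10,2:9].round(2))
def cone(p):
    dy,z,r0,r1,L=p; an=np.linspace(0,2*np.pi,24)
    pts=[J((x,dy+r*np.cos(a),z+r*np.sin(a))) for x,r in ((.24,r0),(.24+L,r1)) for a in an]
    uv=proj(s,np.array(pts)); uv=uv[ConvexHull(uv).vertices]
    im=np.zeros((12*S,12*S),np.uint8)
    cv2.fillConvexPoly(im,np.round(((uv-[376.5,277.5])*S-.5)*16).astype(np.int32),1,shift=4)
    return im.reshape(12,S,12,S).mean((1,3))
r=go("cone",[(-.002,.006),(.115,.13),(.0014,.0016),(.0015,.008),(.004,.03)],cone); print(cone(r.x)[3:10,2:9].round(2))
E
python3 tip2.py
```

```text
Still running in the background as job /tmp/bash_jobs.1000/4eec724569b6 (pid 1884). You'll get a notice when it ends.
```

Edit , replacing
```

```
with
```

```

```bash
cat /tmp/bash_jobs.1000/4eec724569b6/std*
```

```text
(no output)
```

Edit , replacing
```

```
with
```

```

```bash
cat /tmp/bash_jobs.1000/4eec724569b6/std*; ps aux|grep tip2|head -3
```

```text
agent     2102  0.0  0.0   4308  2664 ?        S    21:52   0:00 grep tip2
```

```bash
kill -- -$(cat /tmp/bash_jobs.1000/4eec724569b6/pid)
python3 - <<'E'
x=open("tip2.py").read()
x=x.replace('''    c=lambda p:sum((rend(p)[v-278,u-377]-a)**2 for (v,u),a in al.items())
''','''    def c(p):
        R_=rend(p); return sum((R_[v-278,u-377]-a)**2 for (v,u),a in al.items())
''').replace("maxiter=150","maxiter=80,popsize=10")
open("tip2.py","w").write(x)
E
timeout 500 python3 -u tip2.py
```

```text
0.0001 0.253 [ 2.0700e+00  1.2506e+02  1.0000e-01  6.8300e+00  6.6400e+00  2.1760e+01
 -1.0000e-02 -0.0000e+00]
0.0005 0.274 [  2.59 124.37   0.5    7.53   6.73  23.82  -0.    -0.  ]
0.001 0.341 [ 3.1600e+00  1.2355e+02  1.0000e+00  6.6600e+00  5.2500e+00  1.9990e+01
 -1.0000e-02  0.0000e+00]
0.0015 0.532 [  3.56 123.     1.5    7.55   6.04  25.1    0.    -0.  ]
[[0.   0.02 0.19 0.   0.   0.   0.  ]
 [0.   0.82 1.   0.71 0.18 0.   0.  ]
 [0.   0.85 1.   1.   0.99 0.64 0.13]
 [0.   0.4  1.   1.   1.   1.   0.98]
 [0.   0.04 0.91 1.   1.   1.   1.  ]
 [0.   0.   0.48 1.   1.   1.   1.  ]
 [0.   0.   0.07 0.95 1.   1.   1.  ]]
cone 0.281 [  3.09 124.05   1.41   7.69  18.32]
[[0.   0.15 0.09 0.   0.   0.   0.  ]
 [0.   0.93 0.96 0.56 0.12 0.   0.  ]
 [0.   0.66 1.   1.   0.98 0.61 0.14]
 [0.   0.26 1.   1.   1.   1.   0.98]
 [0.   0.   0.87 1.   1.   1.   1.  ]
 [0.   0.   0.48 1.   1.   1.   1.  ]
 [0.   0.   0.09 0.98 1.   1.   1.  ]]
```

Run:
```python
from edge import *
t,s=pickle.load(open("y2.pkl","rb")); g=s["img"].astype(int).mean(2).astype(int)
print("cols",list(range(350,368)))
for v in range(282,298): print(v,g[v,350:368].tolist())
print(proj(s,J((.235,-.05,.1232))),proj(s,J((.185,-.05,.1232))),proj(s,J((.235,-.05,.1132))))
# rod top, c0
t,s=pickle.load(open("c0.pkl","rb")); g=s["img"].astype(int).mean(2).astype(int)
print("cols",list(range(386,402)))
for v in range(262,286): print(v,g[v,386:402].tolist())
an=np.linspace(0,2*np.pi,9)[:-1]
print(proj(s,J((.268,0,.197))),proj(s,J((.268,0,.150))))
```

```text
cols [350, 351, 352, 353, 354, 355, 356, 357, 358, 359, 360, 361, 362, 363, 364, 365, 366, 367]
282 [222, 243, 243, 245, 246, 246, 246, 246, 247, 247, 245, 244, 245, 245, 245, 246, 246, 247]
283 [219, 224, 247, 246, 245, 246, 247, 247, 245, 244, 245, 245, 245, 246, 246, 248, 249, 249]
284 [199, 220, 223, 250, 246, 247, 245, 244, 245, 245, 245, 246, 246, 248, 249, 248, 248, 246]
285 [182, 198, 219, 224, 252, 247, 244, 245, 245, 246, 247, 248, 249, 249, 248, 246, 246, 246]
286 [184, 183, 199, 219, 208, 253, 248, 246, 247, 248, 249, 249, 248, 247, 247, 246, 246, 242]
287 [185, 185, 185, 199, 224, 214, 251, 249, 249, 249, 248, 247, 247, 247, 247, 244, 153, 139]
288 [190, 186, 177, 177, 230, 221, 215, 252, 249, 247, 247, 247, 247, 246, 178, 142, 138, 137]
289 [186, 177, 107, 100, 99, 179, 222, 226, 245, 247, 244, 247, 180, 142, 138, 137, 135, 118]
290 [96, 99, 100, 100, 99, 99, 209, 227, 242, 247, 182, 143, 138, 137, 135, 118, 100, 99]
291 [100, 89, 100, 100, 100, 99, 125, 215, 228, 157, 140, 137, 136, 118, 101, 99, 100, 100]
292 [153, 91, 90, 101, 101, 100, 100, 152, 218, 144, 136, 119, 
[... 1826 characters left out ...]
, 47, 47, 47, 46]
278 [243, 244, 211, 209, 204, 190, 164, 132, 111, 56, 47, 47, 46, 47, 45, 46]
279 [244, 243, 215, 210, 203, 187, 159, 131, 167, 146, 60, 46, 46, 46, 47, 47]
280 [243, 241, 211, 209, 200, 182, 152, 130, 223, 253, 99, 46, 47, 47, 48, 46]
281 [244, 232, 210, 209, 198, 179, 144, 128, 129, 117, 55, 48, 48, 46, 47, 47]
282 [246, 231, 208, 209, 195, 173, 139, 126, 132, 111, 54, 48, 46, 47, 47, 47]
283 [240, 185, 207, 206, 192, 167, 133, 122, 91, 51, 47, 47, 45, 46, 42, 43]
284 [130, 172, 208, 204, 188, 161, 131, 99, 52, 47, 45, 44, 41, 40, 42, 29]
285 [124, 179, 208, 203, 184, 154, 130, 84, 54, 45, 40, 27, 25, 27, 28, 29]
[[391.78135949 267.4091604 ]] [[388.92642803 283.29334757]]
```

```bash
python3 circ.py 144.8 6.5 3
```

```text
[4.6, 5.8, 0.0]
[9.8, 11.0, 0.0]
[15.6, 15.6, 0.0]
```

send_rows(rows=[{"hand":12,"offset":[4.6,5.8,0],"delta_rot":[0,0,0]},{"hand":12,"offset":[9.8,11,0],"delta_rot":[0,0,0]},{"hand":12,"offset":[15.6,15.5,0],"delta_rot":[0,0,0]},{"hand":12,"offset":[15.6,15.5,0],"delta_rot":[0,0,0]},{"hand":12,"offset":[15.6,15.5,0],"delta_rot":[0,0,0]}])

```text
time: 18.75
ee_pos: [0.5064, 0.0797, 0.1204]
tool_rot: [0.384, 0.594, -0.386, 0.593]
contact_force: [-0.5, -5.0, 2.7]
opening: 0.0164
```

```bash
python3 look.py y3 .124 | head -2; python3 edge2.py y1.pkl:.119 y1.pkl:.12 y2.pkl:.1225 y2.pkl:.1235 y3.pkl:.1235 y3.pkl:.1245
```

```text
t 18.75 p [506.4  79.7 120.4] yaw 24.01 ax [-2.2e-03 -6.0e-04 -1.0e+00] F [-0.5 -5.   2.7] M [-0.91 -0.11  0.01] op 16.4
[[-45.0, 121.7], [-40.0, 122.3], [-35.0, 122.3], [-30.0, 123.5], [-25.0, 123.5], [-20.0, 123.5], [-15.0, 123.5], [-10.0, 123.2], [-5.0, 123.2], [-0.0, 123.2], [5.0, 123.2], [10.0, 123.8], [15.0, 123.8], [20.0, 123.8], [25.0, 123.8], [30.0, 114.5], [35.0, 104.0], [40.0, 104.0], [45.0, 131.9]] 123.19999999999966
y1.pkl (119.60594093743232, np.float64(0.19515364135041124), array([ -0.5202901 , 478.32949776]), np.float64(-0.5155611496155086))
y1.pkl (119.60594093743232, np.float64(0.19515364135041124), array([ -0.5202901 , 478.32949776]), np.float64(-0.5152674243121705))
y2.pkl (123.1756339317953, np.float64(0.2058298174466765), array([ -0.52756565, 479.974441  ]), np.float64(-0.514531064531496))
y2.pkl (123.1756339317953, np.float64(0.2058298174466765), array([ -0.52756565, 479.974441  ]), np.float64(-0.5142356990746589))
y3.pkl (124.20997081323814, np.float64(0.10008534755363363), array([ -0.51317509, 474.3619539 ]), np.float64(-0.5142356990746589))
y3.pkl (124.20997081323814, np.float64(0.10008534755363363), array([ -0.51317509, 474.3619539 ]), np.float64(-0.513939862478918))
```

View pics/y3.png

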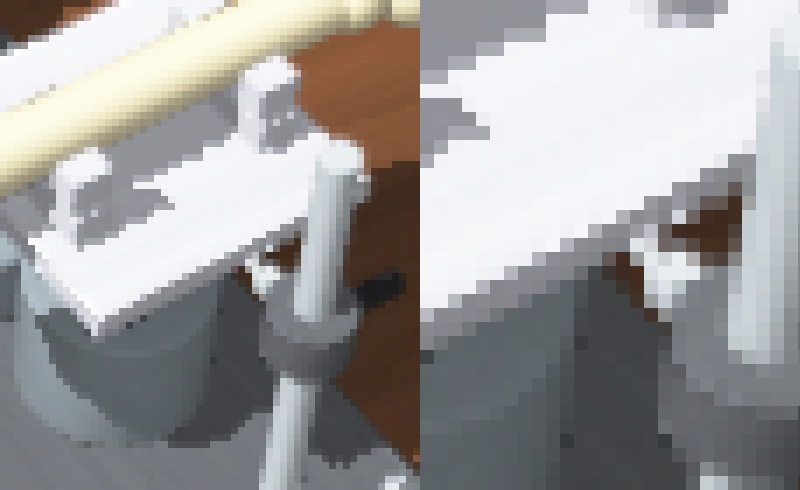

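send_rows(rows=[{"hand":25,"offset":[0,0,0],"delta_rot":[0,0,0]},{"hand":40,"offset":[0,0,0],"delta_rot":[0,0,0]},{"hand":40,"offset":[0,0,0],"delta_rot":[0,0,0]},{"hand":40,"offset":[0,0,15],"delta_rot":[0,0,0]},{"hand":40,"offset":[0,0,40],"delta_rot":[0,0,0]},{"hand":40,"offset":[0,0,80],"delta_rot":[0,0,0]},{"hand":40,"offset":[0,0,120],"delta_rot":[0,0,0]},{"hand":40,"offset":[0,0,140],"delta_rot":[0,0,0]}])

```text
time: 19.65
ee_pos: [0.5085, 0.0806, 0.2643]
tool_rot: [0.387, 0.592, -0.384, 0.594]
contact_force: [0.0, -0.5, -1.0]
opening: 0.0397
```

send_rows(rows=[{"hand":40,"offset":[-40,10,0],"delta_rot":[0,0,0]},{"hand":40,"offset":[-80,20,0],"delta_rot":[0,0,0]},{"hand":40,"offset":[-120,30,0],"delta_rot":[0,0,0]},{"hand":40,"offset":[-120,30,0],"delta_rot":[0,0,0]},{"hand":40,"offset":[-120,30,0],"delta_rot":[0,0,0]}])

```text
time: 20.15
ee_pos: [0.3871, 0.1104, 0.2611]
tool_rot: [0.385, 0.593, -0.384, 0.594]
contact_force: [0.7, 0.4, 0.7]
opening: 0.0399
```

```bash
python3 look.py y4 .124 | head -2; python3 edge2.py y4.pkl:.124
python3 - <<'E'
from edge import *
t,s=pickle.load(open("y4.pkl","rb"))
a=cv2.resize(s["img"][190:330,270:420,::-1],None,fx=4,fy=4,interpolation=cv2.INTER_CUBIC)
cv2.imwrite("pics/z.png",a); cv2.imwrite("pics/zt.png",t["img"][:,:,::-1])
E
```

```text
t 20.15 p [387.1 110.4 261.1] yaw 24.07 ax [ 1.4e-03  9.0e-04 -1.0e+00] F [0.7 0.4 0.7] M [ 0.01 -0.06 -0.  ] op 39.9
[[-45.0, 121.7], [-40.0, 122.3], [-35.0, 122.3], [-30.0, 123.5], [-25.0, 123.5], [-20.0, 123.5], [-15.0, 123.5], [-10.0, 123.2], [-5.0, 123.2], [-0.0, 123.2], [5.0, 123.2], [10.0, 123.8], [15.0, 123.8], [20.0, 123.8], [25.0, 123.8], [30.0, 114.5], [35.0, 104.0], [40.0, 104.0], [45.0, 131.9]] 123.19999999999966
y4.pkl (124.2134980542319, np.float64(0.10066929248741614), array([ -0.51323243, 474.38207774]), np.float64(-0.5140878397395764))
```

View pics/z.png

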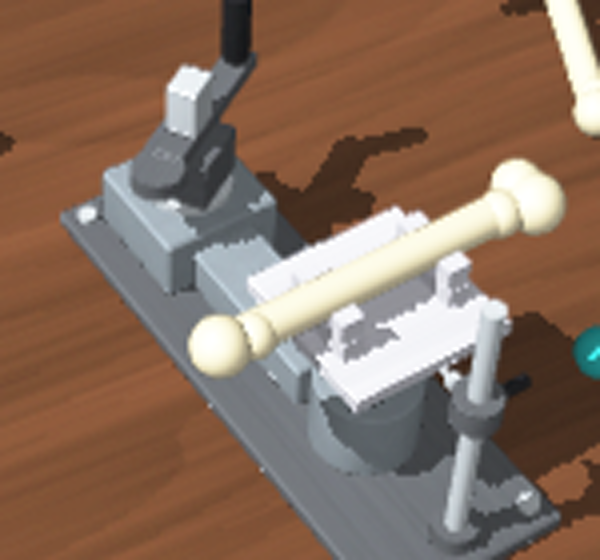

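View pics/zt.png

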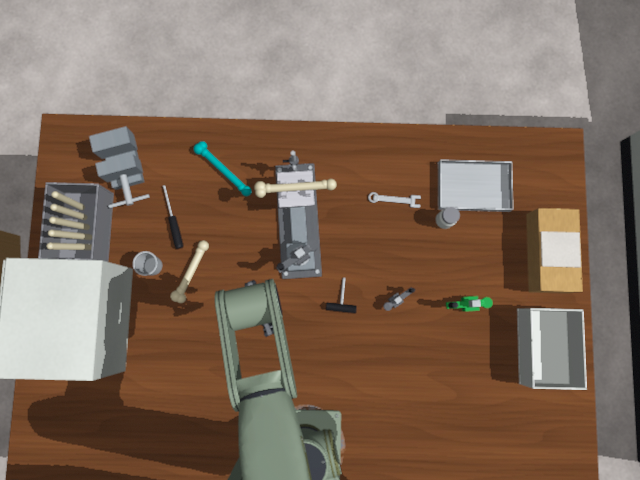

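```bash
python3 -c "
from cell import arm
print(arm.finish_job())"
```

```text
the job is handed in; nothing more can be done
None
```

The crank is fully home on the jack's shaft. I wound the jack by the knob until the plate looked level with the pointer tip, then handed the job in at about 20 s of the 72 s.

- **Fitting:** I used the larger grey crank. It went on at about 114° yaw with no turning to find the square. One light sideways contact (about 1.5 N) needed a 1 mm shift. The crank then bottomed on the boss at the expected height, pressed with about 10 N, and I eased off before letting go.
- **Winding:** The plate rose about 31.5 mm over roughly two clockwise turns. Force readings between moves stayed under about 10 N, the highest being 8.5 N vertical.
- **Level check:** The last picture puts the plate's top edge at 124.2 mm, unchanged after release. My best estimate for the pointer tip is 124.1 mm. That estimate is the weak part: depending on the shape assumed for the tip, it ran from about 123 to 125 mm. The error could therefore be up to about 1 mm either way, and the top view was too coarse to narrow it.
- **End state:** In the final pictures the crank is on the shaft, the bone lies in its cradle, the other objects look unmoved and the arm is clear.

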